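# Reset the connector tester and load its test card

### The job

Set the grey connector tester up for the next batch: take the red-handled stylus from its forked stand and with its tip press the recessed red button on top of the tester fully down for a moment, then hang the stylus upright in its fork again. After that take the orange test card from the rack, slide it edgewise into the slot in the tester's top until it is fully home and let go. Do not drop the card or the stylus, and leave the white card, the two plugs and the blue bin where they are.

Things in the scene. Friction and masses are not known exactly. Their poses are not given: they have to be found in the camera images.
- tester: Connector tester, a fixed light grey box 180 (x) x 200 (y) x 80 mm high with a flat top at z = 80. Origin: centre of its underside. In its top, at y = -50, a black-framed slot; at y = +55, a round recess in a yellow square frame, with the red button inside.
- slot_mouth (a point): Centre of the slot's mouth, on the tester's top (80 mm above the bench). The slot is 84 mm long along the tester's x and 14 mm wide along its y, 50 mm deep, with a 2 mm chamfer. Axes as the tester's.
- recess_mouth (a point): Centre of the mouth of the button's recess, on the tester's top. The recess is a round hole 16 mm across; the button's top lies 12 mm below the mouth. Axes as the tester's.
- button_top (a point): Centre of the top face of the red spring button, 13 mm across; it moves down with the button.
- reset_button (a joint): Travel of the button in m: 0 released, 0.006 fully down (about 2 N to start, 5 N fully down); it springs back.
- stand: Fixed stand for the stylus: a dark base 85 x 80 mm, a column at its +x side and a level aluminium fork plate whose top is 100 mm above the bench, 72 mm (x) x 64 mm (y) and 8 mm thick, nothing above it. Its notch is 14 mm wide, open towards the stand's -x, and runs along x from x = -30 to x = +8. Origin: centre of the underside of the base, straight below the place of the stylus.
- fork (a point): Place of the stylus in the fork: on the top face of the fork plate (100 mm above the bench), midway across the notch, 8 mm short of its closed end. Axes as the stand's.
- stylus: Loose stylus, 146 mm long, 80 g, standing upright in the fork at the start. Origin: the end of its tip; z points up along it to the handle. A steel shaft 8 mm thick from z = 0 to 70, a black collar 36 mm across from z = 70 to 76, a red square handle 24 x 24 mm from z = 76 to 146 with faces square to x and y. The collar rests on the fork plate, so that the tip hangs 30 mm above the bench.
- rack: Fixed dark blue card rack, 110 (x) x 150 (y) x 42 mm high, with two slots along x at y = -37.5 and y = +37.5, each 84 x 14 mm with its floor 8 mm above the bench. Origin: centre of its underside.
- card_orange: Orange test card, a loose rigid slab 80 (x) x 10 (y, thickness) x 100 mm (z), 90 g, standing upright in one of the rack's slots (either one). Origin: centre of its lower edge; z up. It may go into the tester either way round.
- card_white: White test card of the same size in the rack's other slot; stays there. Origin: centre of its lower edge.
- plug_a: Loose round plug standing on end, silver and black, 42 mm across and 70 mm tall; leave alone. Origin: centre of its underside.
- plug_b: Second plug of the same kind; leave alone. Origin: centre of its underside.
- bin: Loose open blue bin 140 x 100 x 55 mm; leave alone. Origin: centre of its underside.
There are look-alikes about, which are no part of the job. Several things have the shape of the card_orange; the one meant has the colours described above.

How it is judged (in metres and radians):
On the way, in this order (a step that is already met when the one before it is completed fails the run):
1. the stylus is lifted out of the fork (distance of stylus from where it was at the start of the episode above 0.04 m), for 0.1 s.
2. the button is pressed down at least 4.5 of its 6 mm, with the stylus's tip on it (value of joint reset_button above 0.0045 m and distance between stylus and button_top below 0.009 m), for 0.2 s.
3. the stylus hangs in its fork again and is let go (horizontal distance between stylus and fork below 0.01 m and z of stylus in the frame of stand between 0.026 and 0.034 m and angle between stylus's own z axis and vertical below 0.1 rad and contact force between the fingers and stylus below 0.1 N), for 0.2 s.
4. the orange card is home in the tester's slot and is let go (z of card_orange in the frame of slot_mouth below -0.046 m and horizontal distance between card_orange and slot_mouth below 0.006 m and angle between card_orange's own z axis and vertical below 0.1 rad and contact force between the fingers and card_orange below 0.1 N), for 0.2 s.
At the end, for the whole second after the job is handed in: Card 46 mm deep or more in the slot, within 6 mm of its centre; stylus hanging in the fork within 10 mm of its place, tip 26 to 34 mm up; both tilted under 0.1 rad, at rest; button up (under 1.5 mm); white card and plugs moved under 20 mm, bin under 30 mm (horizontal distance between stylus and fork below 0.01 m and z of stylus in the frame of stand between 0.026 and 0.034 m and angle between each of stylus, card_orange's own z axis and vertical below 0.1 rad and z of card_orange in the frame of slot_mouth below -0.046 m and horizontal distance between card_orange and slot_mouth below 0.006 m and value of joint reset_button below 0.0015 m and linear speed of each of stylus, card_orange below 0.03 m/s and distance of each of plug_a, plug_b, card_white from where it was at the start of the episode below 0.02 m and distance of bin from where it was at the start of the episode below 0.03 m); the robot touches nothing.
It fails at once if the card or the stylus is dropped (over 0.5 m/s with no finger on it) ((linear speed of card_orange above 0.5 m/s and contact force between the fingers and card_orange below 0.1 N) or (linear speed of stylus above 0.5 m/s and contact force between the fingers and stylus below 0.1 N)).
It fails at once if the white card, a plug (20 mm) or the bin (30 mm) is moved (distance of any of plug_a, plug_b, card_white from where it was at the start of the episode above 0.02 m or distance of bin from where it was at the start of the episode above 0.03 m).
It also fails if it takes over 72 s, if anything falls off the work surface, if the arm or the gripper's body presses on something with over 40 N, if the wrist force passes 120 N, or if a joint passes its speed limit or range.

### The arm

A 7-joint arm with a two-finger parallel gripper is mounted at the origin on the work surface. World frame = base frame: x ahead of the robot, y to its left, z up, the work surface at z = 0. Lengths are in m, angles in degrees, forces in N, time in s.
With the tool pointing down it reaches from about 0.4 to 0.85 m from the base axis. Payload 4.4 kg.
Tool frame: the origin (TCP) lies midway between the tips of the shut fingers; the grasp point (between the pads) lies 19 mm behind it; z points along the fingers, y is the direction in which the jaws open and shut (so a half turn about z gives the same grasp; the last joint's range is limited). The gripper opens to 94 mm and grips with 3 to 60 N. Pads are 16 mm wide; open, the fingers measure 119 mm over their backs; the gripper's body (75 mm by 177 mm) begins 78 mm behind the grasp point.
Start: joints at [67.391, 36.005, 2.206, 86.941, -1.547, 57.084, -1.146], TCP at [0.21, -0.615, 0.205] pointing down, gripper open.
Joint ranges: [-175.42, 175.42], [-21.48, 121.26], [-71.46, 75.88], [10.55, 141.38], [-63.04, 243.04], [13.31, 113.54], [-168.57, 168.57]. Speed limits (degrees/s): [147.25, 147.25, 180, 180, 180, 180, 180].

### API

Orientations are given as [roll, pitch, yaw] about the fixed x, y, z axes, in that order (R = Rz(yaw) Ry(pitch) Rx(roll)).
In Python, from station import robot, optics gives the robot as it stands. The module is installed in compiled form; this text tells all that it offers.
- The arm moves only by the tool send_rows, never from a script. Its argument "moves" is a list of rows, each an object of numbers: "jaw": the closure, from -1 (fully open) to 1 (shut); "tx", "ty", "tz": the shift along the tool's x, y, z in cm; "rx", "ry", "rz": the turn, a rotation vector about the tool's x, y, z in degrees. In form: [{"jaw": .., "tx": .., "ty": .., "tz": .., "rx": .., "ry": .., "rz": ..}, ...]. A call has 1 to 8 rows; each row shifts and turns the commanded pose from where the row before left it, along the tool's axes as they then stand; what a row does not reach is not made up. A row lasts 1/12 s, in which the tool goes at most 41.7 mm and 7.16 degrees, less where a joint would pass 70% of its speed; a pose out of reach is approached as far as the arm can. A call with a gripper value outside its range is refused whole. The fingers move at their own pace and stop on an object; the grip force is fixed at half the most. Time passes only in rows, so rows that do not move let the fingers close. It gives the time, the measured TCP pose, the force and the opening at its end, in the units of the state.
- robot.state(): the state, without advancing time (a new reading comes with each control period).
- optics.read_camera(name): name is "scene" or "top"; returns (picture, depth): 480x640x3 uint8, blue, green, red; 480x640 float32, m along the optical axis (not along the pixel's ray), 0 where there is no reading.
- optics.camera_params(name): a dict with "camera_matrix" (3x3 intrinsics, pixels), "position" and "attitude" of the camera in the world. Camera axes: x right, y down, z forward; pixel columns grow to the right and rows downward; lengths in m; the calibration is good to about 2 mm. A picture is of the moment at which its call begins. camera_params takes no time and is no camera call.
- robot.close_job(): hands the job in, once; it reports no verdict.
The state is a dict: "t": time; "joint_pos": joint angles; "qvel": joint speeds; "joint_torque": joint torques, N m; "tcp_pos": TCP position; "tcp_rot": TCP orientation; "contact_force": force on the tool from outside, world axes, zero at the start; "moment": the same for the moment, N m; "width": finger opening in m.
Only numpy, scipy, OpenCV 4.12 (cv2) and the standard library are available. Lean on these libraries where they do the work, as an engineer would, in place of code of your own. Each camera call takes 0.05 s, during which the arm holds its last target. There are 200 camera calls.

## Working session

There is one attempt and no reset: what is moved stays moved. The work goes in short steps, Python scripts to look and compute and a tool call to move; the robot and the scene stay as the last step left them, time stands still between calls to the robot, and variables do not carry over. Pictures are saved under pics/ and viewed, about 8 in all and at most 12, crops included, and the job is handed in when it is done.

Besides the shell and the picture viewer there is one more tool, called after "Emit:" as name(argument=value, ...), one argument or row to a line, values as JSON. send_rows: Moves the arm, as the interface text tells. Its arguments: {"type":"object","properties":{"moves":{"type":"array","items":{"type":"object","properties":{"jaw":{"type":"number"},"tx":{"type":"number"},"ty":{"type":"number"},"tz":{"type":"number"},"rx":{"type":"number"},"ry":{"type":"number"},"rz":{"type":"number"}}}}},"required":["moves"]}

```bash
mkdir -p pics; cat > h.py <<'E'
import numpy as np, cv2
from scipy.spatial.transform import Rotation as R
from station import robot, optics
def cam(n):
    p=optics.camera_params(n); K=np.array(p["camera_matrix"]); a=np.array(p["attitude"],float)
    Rm=a if a.shape==(3,3) else R.from_euler('xyz',a,degrees=True).as_matrix()
    return K,np.array(p["position"]),Rm
def cloud(n,d):
    K,t,Rm=cam(n); v,u=np.indices(d.shape)
    r=np.stack([(u-K[0,2])/K[0,0],(v-K[1,2])/K[1,1],np.ones(d.shape)],-1)
    return (r*d[...,None])@Rm.T+t
def onplane(n,uv,z):
    K,t,Rm=cam(n); uv=np.atleast_2d(uv).astype(float)
    r=np.c_[(uv[:,0]-K[0,2])/K[0,0],(uv[:,1]-K[1,2])/K[1,1],np.ones(len(uv))]@Rm.T
    return t+r*((z-t[2])/r[:,2])[:,None]
E
python3 - <<'E'
from h import *
s=robot.state(); print(s)
for n in("top","scene"):
    p,d=optics.read_camera(n); cv2.imwrite(f"pics/{n}0.png",p); np.save(f"{n}0.npy",d)
    print(n,optics.camera_params(n),d.min(),d.max())
E
```

```text
{'t': 0.0, 'joint_pos': array([67.39036957, 36.05542505,  2.20343956, 86.99539999, -1.54341594,
       57.08365767, -1.14521173]), 'qvel': array([-0.05461031, -0.06802125, -0.05005235, -0.08710702, -0.12293522,
        0.10000716,  0.00157961]), 'joint_torque': array([ 2.42889191e-04, -5.49725962e+01,  1.14365313e+00, -1.86632037e+01,
       -5.21837594e-02,  2.38045596e-02,  1.88070194e-04]), 'tcp_pos': array([ 0.20968507, -0.61455357,  0.20459726]), 'tcp_rot': array([-1.79895292e+02,  4.69704227e-03,  1.88415244e+01]), 'contact_force': array([ 0.21558919,  0.24426603, -0.23181218]), 'moment': array([ 0.00687952,  0.01608824, -0.01480091]), 'width': 0.0942437091079165}
top {'camera_matrix': array([[510.54269219,   0.        , 312.5525497 ],
       [  0.        , 510.54269219, 237.3162232 ],
       [  0.        ,   0.        ,   1.        ]]), 'position': array([0.37090246, 0.05447758, 1.36998664]), 'attitude': array([-1.71020946e+02,  1.12550953e-01, -8.95227236e+01])} 0.0 2.3442342
scene {'camera_matrix': array([[603.93841668,   0.        , 317.23609567],
       [  0.        , 603.93841668, 234.25026751],
       [  0.        ,   0.        ,   1.        ]]), 'position': array([ 1.74445612, -0.31630944,  0.91696599]), 'attitude': array([-123.53387145,    0.71570565,   72.82013931])} 0.0 3.9995813
```

View pics/top0.png

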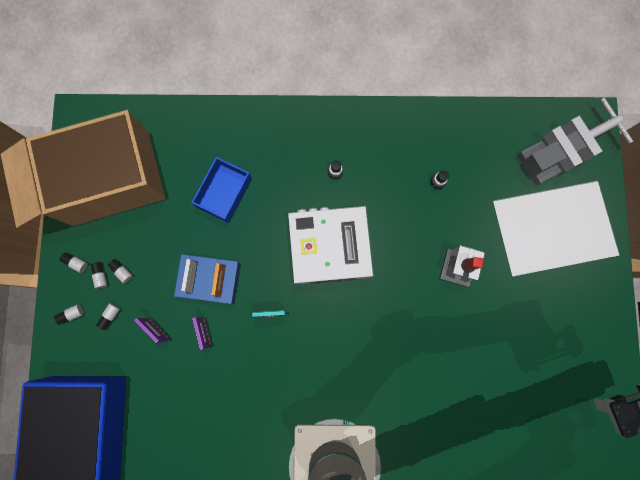

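View pics/scene0.png

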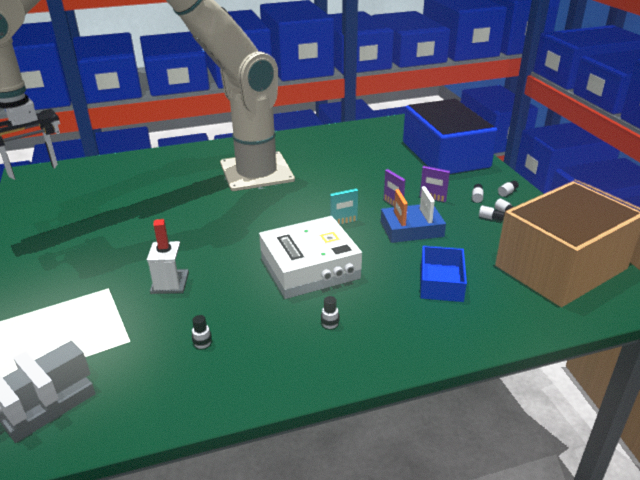

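```bash
cat > m.py <<'E'
from h import *
def rect(n,mask,z,lab,close=0):
    m=mask.astype(np.uint8)
    if close: m=cv2.morphologyEx(m,cv2.MORPH_CLOSE,np.ones((close,close)))
    c=max(cv2.findContours(m,cv2.RETR_EXTERNAL,cv2.CHAIN_APPROX_NONE)[0],key=cv2.contourArea)[:,0]
    w=onplane(n,c,z)[:,:2]; (cx,cy),(a,b),an=cv2.minAreaRect(np.float32(w*1000))
    print(n,lab,"c",round(cx,1),round(cy,1),"size",round(a,1),round(b,1),"ang",round(an,1),"n",int(m.sum()),"px",c.mean(0).round(0))
def run(n,p,d):
    P=cloud(n,d); b,g,r=[p[...,i].astype(int) for i in range(3)]
    X,Y,Z=P[...,0],P[...,1],P[...,2]
    def box(x0,x1,y0,y1): return (X>x0)&(X<x1)&(Y>y0)&(Y<y1)
    T=box(.25,.65,-.15,.2); 
    rect(n,T&(abs(Z-.08)<.012)&(r>90)&(g>90),.08,"tester top",15)
    rect(n,T&(r>150)&(g>130)&(b<100)&(Z>.05),.08,"yellow",5)
    rect(n,T&(r>110)&(g<80)&(b<80)&(Z>.04),.068,"button")
    rect(n,T&(Z>.0)&(r<60)&(g<60)&(b<60)&(Y<0.02),.08,"slot",5)
    S=box(.2,.6,-.6,-.2)
    rect(n,S&(r>110)&(g<70)&(b<70)&(Z>.165),.176,"handle top(z>.165)")
    print("handle z max",np.percentile(Z[S&(r>110)&(g<70)&(b<70)],[5,50,95]).round(3))
    rect(n,S&(abs(Z-.1)<.008)&(r>120)&(g>120),.1,"fork plate",9)
    C=box(.2,.6,.15,.6)
    o=C&(r>130)&(g>50)&(g<140)&(b<70)
    print("orange z",np.percentile(Z[o],[5,50,95]).round(3))
    rect(n,o&(Z>.1),.108,"orange top"); 
    w=C&(r>140)&(g>140)&(b>140); rect(n,w&(Z>.1),.108,"white top")
    rect(n,C&(b>90)&(r<90)&(abs(Z-.042)<.008)&(X<.42),.042,"rack",9)
if __name__=="__main__":
    for n in("top","scene"): run(n,cv2.imread(f"pics/{n}0.png"),np.load(f"{n}0.npy"))
E
python3 m.py
```

```text
top tester top c 557.2 14.6 size 180.9 199.9 ang 5.7 n 5469 px [329. 245.]
top yellow c 567.6 72.8 size 0.0 0.0 ang 0.0 n 9 px [307. 240.]Traceback (most recent call last):
  File "m.py", line 28, in <module>
    for n in("top","scene"): run(n,cv2.imread(f"pics/{n}0.png"),np.load(f"{n}0.npy"))
                             ~~~^^^^^^^^^^^^^^^^^^^^^^^^^^^^^^^^^^^^^^^^^^^^^^^^^^^^^
  File "m.py", line 15, in run
    rect(n,T&(r>110)&(g<80)&(b<80)&(Z>.04),.068,"button")
    ~~~~^^^^^^^^^^^^^^^^^^^^^^^^^^^^^^^^^^^^^^^^^^^^^^^^^
  File "m.py", line 5, in rect
    c=max(cv2.findContours(m,cv2.RETR_EXTERNAL,cv2.CHAIN_APPROX_NONE)[0],key=cv2.contourArea)[:,0]
      ~~~^^^^^^^^^^^^^^^^^^^^^^^^^^^^^^^^^^^^^^^^^^^^^^^^^^^^^^^^^^^^^^^^^^^^^^^^^^^^^^^^^^^^
ValueError: max() iterable argument is empty
```

```bash
python3 - <<'E'
import cv2
p=cv2.imread("pics/top0.png")
a=cv2.resize(p[200:300,280:380],(400,400),interpolation=2);b=cv2.resize(p[230:300,440:500],(343,400),interpolation=2)
c=cv2.resize(cv2.imread("pics/scene0.png")[205:305,140:200],None,fx=2,fy=2)
cv2.imwrite("pics/crop.png",cv2.hconcat([a,b]))
E
```

```text
(no output)
```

View pics/crop.png

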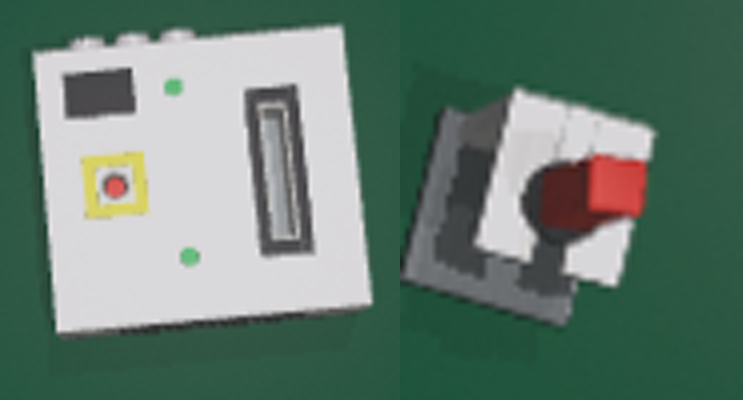

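The crop shows the tester, with its yellow frame at about (309,246) and its slot at (349,243), rotated about 5°. The fork notch opens towards the robot, and the stylus is in its closed end. I'll loosen the colour masks.

```bash
python3 - <<'E'
s=open('m.py').read()
s=s.replace("    c=max(","    if not m.any(): print(n,lab,'none'); return\n    c=max(")
s=s.replace("T&(r>150)&(g>130)&(b<100)&(Z>.05)","T&(r>130)&(g>120)&(b<g-45)")
s=s.replace("T&(r>110)&(g<80)&(b<80)&(Z>.04)","T&(r>g+50)&(r>b+50)")
s=s.replace("T&(Z>.0)&(r<60)&(g<60)&(b<60)&(Y<0.02)","T&(r<110)&(g<110)&(abs(r-g)<20)&(Y<0.02)&(Y>-.08)&(X>.49)&(X<.63)")
s=s.replace("(r>110)&(g<70)&(b<70)","(r>g+60)&(r>b+60)")
open('m.py','w').write(s)
E
python3 m.py
```

```text
top tester top c 557.2 14.6 size 180.9 199.9 ang 5.7 n 5469 px [329. 245.]
top yellow c 552.7 69.3 size 39.9 40.1 ang 5.0 n 166 px [308. 246.]
top button c 553.9 70.3 size 10.4 10.3 ang 0.5 n 19 px [308. 246.]
top slot c 563.7 -35.3 size 106.3 32.8 ang 5.6 n 384 px [349. 242.]
top handle top(z>.165) c 503.9 -329.4 size 21.1 23.5 ang 87.5 n 97 px [477. 262.]
handle z max [0.172 0.176 0.18 ]
top fork plate c 510.8 -331.1 size 63.7 71.6 ang 74.2 n 503 px [468. 263.]
orange z [0.105 0.107 0.11 ]
top orange top c 435.7 297.8 size 2.5 0.0 ang -177.8 n 10 px [215. 290.]
top white top c 474.6 372.7 size 9.6 78.4 ang 82.7 n 125 px [185. 275.]
top rack c 417.2 322.0 size 109.7 9.4 ang 83.1 n 80 px [211. 300.]
scene tester top c 569.0 18.0 size 194.5 210.7 ang 5.3 n 3624 px [309. 245.]
scene yellow c 554.9 71.7 size 37.9 37.6 ang 5.8 n 107 px [329. 237.]
scene button none
scene slot c 1151.5 -173.0 size 51.3 76.5 ang 88.4 n 1323 px [300. 459.]
scene handle top(z>.165) c 519.2 -327.1 size 22.3 40.0 ang 85.6 n 93 px [159. 224.]
handle z max [0.111 0.149 0.176]
scene fork plate c 521.9 -329.6 size 64.5 82.6 ang 74.2 n 452 px [163. 252.]
orange z [0.043 0.08  0.104]
scene orange top c 481.9 295.5 size 8.4 75.0 ang 85.3 n 23 px [401. 200.]
scene white top c 485.0 371.2 size 14.9 87.9 ang 82.7 n 82 px [428. 195.]
scene rack c 344.6 465.1 size 83.7 35.9 ang 48.8 n 435 px [434. 187.]
```

```bash
cat > go.py <<'E'
from h import *
def plan(x,y,z,yaw,lab=""):
    "turn first (tool z), then shift in the turned frame; mm in, cm out"
    s=robot.state(); c=R.from_euler('xyz',s["tcp_rot"],degrees=True); t=R.from_euler('xyz',[180,0,yaw],degrees=True)
    rv=(c.inv()*t).as_rotvec(degrees=True); d=t.inv().apply(np.array([x,y,z])/1000-s["tcp_pos"])*100
    print(lab,"rot",rv.round(2),"shift cm",d.round(2),"| now",(s["tcp_pos"]*1000).round(1),s["tcp_rot"].round(2),"w",round(s["width"]*1000,1),"F",s["contact_force"].round(1))
E
python3 - <<'E'
from m import *; from go import plan
p=cv2.imread("pics/top0.png"); d=np.load("top0.npy"); P=cloud("top",d)
b,g,r=[p[...,i].astype(int) for i in range(3)]
o=(r>g+35)&(g>b+10)&(P[...,2]>.095)&(P[...,0]<.52)&(P[...,0]>.4)&(P[...,1]>.25)&(P[...,1]<.35)
rect("top",o,.108,"orange")
s=(r>g+60)&(r>b+60)&(P[...,2]>.17)&(P[...,1]<-.2)
rect("top",s&(r>170),.176,"handle bright")
plan(504,-329.4,220,-2.5)
E
```

```text
top orange c 465.3 297.4 size 12.9 77.6 ang 83.3 n 154 px [215. 279.]
top handle bright c 504.9 -329.5 size 21.1 21.5 ang 87.5 n 85 px [478. 262.]
 rot [-1.000e-01  2.000e-02  2.134e+01] shift cm [ 28.15 -29.78  -1.53] | now [ 209.8 -614.6  204.7] [-179.9    -0.     18.84] w 93.8 F [0.3 0.5 0. ]
```

Emit:
send_rows(
  moves=[
    {"jaw": -1, "tz": -0.5, "rz": 7.1},
    {"jaw": -1, "tz": -0.5, "rz": 7.1},
    {"jaw": -1, "tz": -0.5, "rz": 7.1},
    {"jaw": -1, "tx": 2.35, "ty": -2.48},
    {"jaw": -1, "tx": 2.35, "ty": -2.48},
    {"jaw": -1, "tx": 2.35, "ty": -2.48},
    {"jaw": -1, "tx": 2.35, "ty": -2.48},
    {"jaw": -1, "tx": 2.35, "ty": -2.48},
  ],
)

```text
validation failed for argument at $.mo...
```

Emit:
send_rows(
  moves=[
    {"jaw": -1, "tx": 2.35, "ty": -2.48},
    {"jaw": -1, "tx": 2.35, "ty": -2.48},
    {"jaw": -1, "tx": 2.35, "ty": -2.48},
    {"jaw": -1, "tx": 2.35, "ty": -2.48},
    {"jaw": -1, "tx": 2.35, "ty": -2.48},
    {"jaw": -1, "tx": 2.35, "ty": -2.48},
    {"jaw": -1},
    {"jaw": -1},
  ],
)

```text
validation failed for argument at $.mo...
```

```bash
python3 - <<'E'
from go import *
plan(504.4,-329.5,123,-2.5)
p,d=optics.read_camera("scene"); cv2.imwrite("pics/s1.png",cv2.resize(p[130:310,90:270],None,fx=3,fy=3))
E
```

```text
rot [-1.000e-01  2.000e-02  2.134e+01] shift cm [ 28.19 -29.77   8.17] | now [ 209.8 -614.6  204.7] [-179.9    -0.     18.84] w 93.8 F [0.3 0.5 0. ]
```

View pics/s1.png

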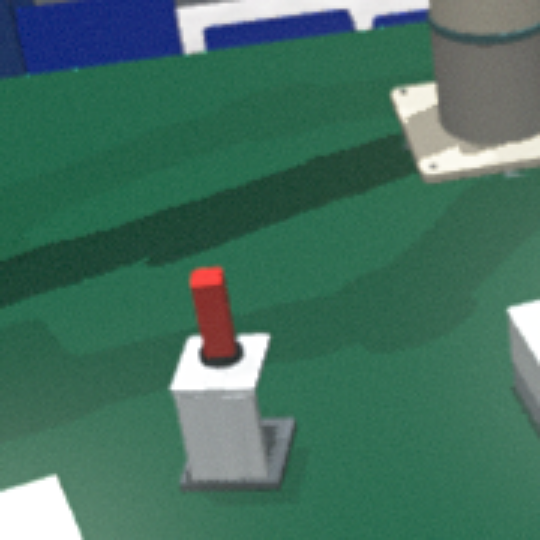

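The call was refused as invalid, so the arm has not moved. The picture shows the stylus upright in the fork at crop (215,315). I'll try a single row with every field filled in.

Emit:
send_rows(
  moves=[
    {"jaw": -1, "tx": 0, "ty": 0, "tz": -0.5, "rx": 0, "ry": 0, "rz": 7.1},
  ],
)

```text
t: 0.23
tcp_pos: [0.2094, -0.6142, 0.2091]
tcp_rot: [-179.8, 0.0, 11.7]
contact_force: [-0.1, 0.2, -1.0]
width: 0.0938
```

All seven fields are required.

Emit:
send_rows(
  moves=[
    {"jaw": -1, "tx": 0, "ty": 0, "tz": -0.5, "rx": 0, "ry": 0, "rz": 7.1},
    {"jaw": -1, "tx": 0, "ty": 0, "tz": -0.5, "rx": 0, "ry": 0, "rz": 7.1},
    {"jaw": -1, "tx": 2.35, "ty": -2.48, "tz": 0, "rx": 0, "ry": 0, "rz": 0},
    {"jaw": -1, "tx": 2.35, "ty": -2.48, "tz": 0, "rx": 0, "ry": 0, "rz": 0},
    {"jaw": -1, "tx": 2.35, "ty": -2.48, "tz": 0, "rx": 0, "ry": 0, "rz": 0},
    {"jaw": -1, "tx": 2.35, "ty": -2.48, "tz": 0, "rx": 0, "ry": 0, "rz": 0},
    {"jaw": -1, "tx": 2.35, "ty": -2.48, "tz": 0, "rx": 0, "ry": 0, "rz": 0},
    {"jaw": -1, "tx": 2.35, "ty": -2.48, "tz": 0, "rx": 0, "ry": 0, "rz": 0},
  ],
)

```text
t: 0.9
tcp_pos: [0.3581, -0.4711, 0.2203]
tcp_rot: [-180.0, 0.0, -2.5]
contact_force: [1.1, 0.4, -0.2]
width: 0.0941
```

Emit:
send_rows(
  moves=[
    {"jaw": -1, "tx": 2.35, "ty": -2.48, "tz": 0, "rx": 0, "ry": 0, "rz": 0},
    {"jaw": -1, "tx": 2.35, "ty": -2.48, "tz": 0, "rx": 0, "ry": 0, "rz": 0},
    {"jaw": -1, "tx": 2.35, "ty": -2.48, "tz": 0, "rx": 0, "ry": 0, "rz": 0},
    {"jaw": -1, "tx": 2.35, "ty": -2.48, "tz": 0, "rx": 0, "ry": 0, "rz": 0},
    {"jaw": -1, "tx": 2.35, "ty": -2.48, "tz": 0, "rx": 0, "ry": 0, "rz": 0},
    {"jaw": -1, "tx": 2.35, "ty": -2.48, "tz": 0, "rx": 0, "ry": 0, "rz": 0},
    {"jaw": -1, "tx": 0, "ty": 0, "tz": 0, "rx": 0, "ry": 0, "rz": 0},
    {"jaw": -1, "tx": 0, "ty": 0, "tz": 0, "rx": 0, "ry": 0, "rz": 0},
  ],
)

```text
t: 1.57
tcp_pos: [0.5061, -0.3274, 0.22]
tcp_rot: [-179.9, 0.0, -2.2]
contact_force: [-0.5, -0.3, 0.1]
width: 0.0941
```

```bash
python3 -c "
from go import *
plan(504.5,-329.5,123,-2.5)"
```

```text
rot [-0.07  0.01  0.33] shift cm [-0.15  0.22  9.7 ] | now [ 506.1 -327.4  220. ] [-1.7993e+02  1.0000e-02 -2.1700e+00] w 94.1 F [-0.5 -0.3  0.1]
```

Emit:
send_rows(
  moves=[
    {"jaw": -1, "tx": -0.15, "ty": 0.22, "tz": 0, "rx": 0, "ry": 0, "rz": 0.3},
    {"jaw": -1, "tx": 0, "ty": 0, "tz": 2.4, "rx": 0, "ry": 0, "rz": 0},
    {"jaw": -1, "tx": 0, "ty": 0, "tz": 2.4, "rx": 0, "ry": 0, "rz": 0},
    {"jaw": -1, "tx": 0, "ty": 0, "tz": 2.4, "rx": 0, "ry": 0, "rz": 0},
    {"jaw": -1, "tx": 0, "ty": 0, "tz": 2.5, "rx": 0, "ry": 0, "rz": 0},
    {"jaw": -1, "tx": 0, "ty": 0, "tz": 0, "rx": 0, "ry": 0, "rz": 0},
    {"jaw": -1, "tx": 0, "ty": 0, "tz": 0, "rx": 0, "ry": 0, "rz": 0},
  ],
)

```text
t: 2.15
tcp_pos: [0.5007, -0.3334, 0.1228]
tcp_rot: [-180.0, 0.2, -2.9]
contact_force: [-0.5, 0.2, 0.1]
width: 0.094
```

```bash
python3 - <<'E'
from go import *
plan(504.5,-329.5,123,-2.5)
p,d=optics.read_camera("scene"); p2,_=optics.read_camera("top")
cv2.imwrite("pics/s2.png",cv2.hconcat([cv2.resize(p[180:310,110:220],(338,400),interpolation=2),cv2.resize(p2[210:310,430:530],(400,400),interpolation=2)]))
E
```

```text
rot [-0.03  0.17 -0.44] shift cm [ 0.37 -0.41 -0.02] | now [ 500.7 -333.4  122.8] [-1.7997e+02  1.7000e-01 -2.9400e+00] w 94.0 F [-0.5  0.2  0.1]
```

View pics/s2.png

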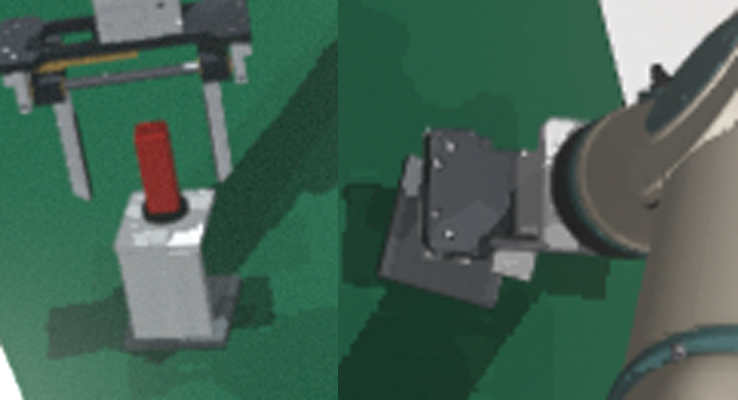

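The fingers straddle the handle, seen left of centre in both crops. The measured pose is about 5 mm off, so I'll correct that and let it settle.

Emit:
send_rows(
  moves=[
    {"jaw": -1, "tx": 0.35, "ty": -0.4, "tz": 0, "rx": 0, "ry": 0, "rz": -0.4},
    {"jaw": -1, "tx": 0, "ty": 0, "tz": 0, "rx": 0, "ry": 0, "rz": 0},
    {"jaw": -1, "tx": 0, "ty": 0, "tz": 0, "rx": 0, "ry": 0, "rz": 0},
    {"jaw": -1, "tx": 0, "ty": 0, "tz": 0, "rx": 0, "ry": 0, "rz": 0},
    {"jaw": -1, "tx": 0, "ty": 0, "tz": 0, "rx": 0, "ry": 0, "rz": 0},
    {"jaw": -1, "tx": 0, "ty": 0, "tz": 0, "rx": 0, "ry": 0, "rz": 0},
  ],
)

```text
t: 2.75
tcp_pos: [0.5066, -0.3283, 0.1237]
tcp_rot: [180.0, -0.0, -2.4]
contact_force: [0.8, 0.0, 0.4]
width: 0.0937
```

```bash
python3 -c "
from go import *
plan(504.5,-329.5,123,-2.5)"
```

```text
rot [ 0.01 -0.01  0.14] shift cm [-0.2   0.13  0.07] | now [ 506.6 -328.3  123.7] [ 1.7999e+02 -1.0000e-02 -2.3600e+00] w 93.7 F [0.8 0.  0.4]
```

Emit:
send_rows(
  moves=[
    {"jaw": -1, "tx": -0.2, "ty": 0.13, "tz": 0, "rx": 0, "ry": 0, "rz": 0},
    {"jaw": -1, "tx": 0, "ty": 0, "tz": 0, "rx": 0, "ry": 0, "rz": 0},
    {"jaw": -1, "tx": 0, "ty": 0, "tz": 0, "rx": 0, "ry": 0, "rz": 0},
    {"jaw": -1, "tx": 0, "ty": 0, "tz": 0, "rx": 0, "ry": 0, "rz": 0},
  ],
)

```text
t: 3.08
tcp_pos: [0.5044, -0.3296, 0.1235]
tcp_rot: [-180.0, -0.0, -2.4]
contact_force: [0.2, 1.0, 0.4]
width: 0.0941
```

Emit:
send_rows(
  moves=[
    {"jaw": -1, "tx": 0, "ty": 0, "tz": 0, "rx": 0, "ry": 0, "rz": 0},
    {"jaw": -1, "tx": 0, "ty": 0, "tz": 0, "rx": 0, "ry": 0, "rz": 0},
    {"jaw": -1, "tx": 0, "ty": 0, "tz": 0, "rx": 0, "ry": 0, "rz": 0},
    {"jaw": -1, "tx": 0, "ty": 0, "tz": 0, "rx": 0, "ry": 0, "rz": 0},
  ],
)

```text
t: 3.42
tcp_pos: [0.5045, -0.3295, 0.1235]
tcp_rot: [-180.0, -0.0, -2.4]
contact_force: [-0.3, 0.1, -0.8]
width: 0.0939
```

Emit:
send_rows(
  moves=[
    {"jaw": -1, "tx": 0, "ty": 0, "tz": 0, "rx": 0, "ry": 0, "rz": 0},
  ],
)

```text
t: 3.5
tcp_pos: [0.5045, -0.3295, 0.1235]
tcp_rot: [-180.0, -0.0, -2.4]
contact_force: [-0.0, 0.5, -0.4]
width: 0.0941
```

Emit:
send_rows(
  moves=[
    {"jaw": 0.3, "tx": 0, "ty": 0, "tz": 0, "rx": 0, "ry": 0, "rz": 0},
    {"jaw": 0.3, "tx": 0, "ty": 0, "tz": 0, "rx": 0, "ry": 0, "rz": 0},
    {"jaw": 0.3, "tx": 0, "ty": 0, "tz": 0, "rx": 0, "ry": 0, "rz": 0},
    {"jaw": 0.3, "tx": 0, "ty": 0, "tz": 0, "rx": 0, "ry": 0, "rz": 0},
    {"jaw": 0.3, "tx": 0, "ty": 0, "tz": 0, "rx": 0, "ry": 0, "rz": 0},
    {"jaw": 0.3, "tx": 0, "ty": 0, "tz": 0, "rx": 0, "ry": 0, "rz": 0},
    {"jaw": 1, "tx": 0, "ty": 0, "tz": 0, "rx": 0, "ry": 0, "rz": 0},
    {"jaw": 1, "tx": 0, "ty": 0, "tz": 0, "rx": 0, "ry": 0, "rz": 0},
  ],
)

```text
t: 4.17
tcp_pos: [0.5045, -0.3295, 0.1235]
tcp_rot: [-180.0, 0.0, -2.4]
contact_force: [-0.5, -0.5, -0.3]
width: 0.0443
```

Emit:
send_rows(
  moves=[
    {"jaw": 1, "tx": 0, "ty": 0, "tz": 0, "rx": 0, "ry": 0, "rz": 0},
    {"jaw": 1, "tx": 0, "ty": 0, "tz": 0, "rx": 0, "ry": 0, "rz": 0},
    {"jaw": 1, "tx": 0, "ty": 0, "tz": 0, "rx": 0, "ry": 0, "rz": 0},
    {"jaw": 1, "tx": 0, "ty": 0, "tz": 0, "rx": 0, "ry": 0, "rz": 0},
    {"jaw": 1, "tx": 0, "ty": 0, "tz": 0, "rx": 0, "ry": 0, "rz": 0},
  ],
)

```text
t: 4.58
tcp_pos: [0.5045, -0.3295, 0.1235]
tcp_rot: [-180.0, 0.0, -2.4]
contact_force: [0.3, -0.0, -0.5]
width: 0.024
```

Emit:
send_rows(
  moves=[
    {"jaw": 1, "tx": 0, "ty": 0, "tz": 0, "rx": 0, "ry": 0, "rz": 0},
    {"jaw": 1, "tx": 0, "ty": 0, "tz": -1, "rx": 0, "ry": 0, "rz": 0},
    {"jaw": 1, "tx": 0, "ty": 0, "tz": -1.5, "rx": 0, "ry": 0, "rz": 0},
    {"jaw": 1, "tx": 0, "ty": 0, "tz": -1.5, "rx": 0, "ry": 0, "rz": 0},
    {"jaw": 1, "tx": 0, "ty": 0, "tz": -1.5, "rx": 0, "ry": 0, "rz": 0},
    {"jaw": 1, "tx": 0, "ty": 0, "tz": -1.5, "rx": 0, "ry": 0, "rz": 0},
    {"jaw": 1, "tx": 0, "ty": 0, "tz": -1.5, "rx": 0, "ry": 0, "rz": 0},
    {"jaw": 1, "tx": 0, "ty": 0, "tz": -1, "rx": 0, "ry": 0, "rz": 0},
  ],
)

```text
t: 5.25
tcp_pos: [0.505, -0.3299, 0.2207]
tcp_rot: [179.9, -0.1, -2.4]
contact_force: [0.7, -0.6, -0.9]
width: 0.0241
```

```bash
python3 -c "
from go import *
plan(552.2,69.5,220,-2.4)"
```

```text
rot [ 0.06 -0.11  0.03] shift cm [  3.05 -40.1    0.07] | now [ 505.  -329.9  220.7] [ 1.7994e+02 -1.1000e-01 -2.3700e+00] w 24.1 F [ 0.7 -0.6 -0.9]
```

Emit:
send_rows(
  moves=[
    {"jaw": 1, "tx": 0.2, "ty": -1.5, "tz": 0, "rx": 0, "ry": 0, "rz": 0},
    {"jaw": 1, "tx": 0.2, "ty": -2.7, "tz": 0, "rx": 0, "ry": 0, "rz": 0},
    {"jaw": 1, "tx": 0.2, "ty": -2.7, "tz": 0, "rx": 0, "ry": 0, "rz": 0},
    {"jaw": 1, "tx": 0.2, "ty": -2.7, "tz": 0, "rx": 0, "ry": 0, "rz": 0},
    {"jaw": 1, "tx": 0.2, "ty": -2.7, "tz": 0, "rx": 0, "ry": 0, "rz": 0},
    {"jaw": 1, "tx": 0.2, "ty": -2.7, "tz": 0, "rx": 0, "ry": 0, "rz": 0},
    {"jaw": 1, "tx": 0.2, "ty": -2.7, "tz": 0, "rx": 0, "ry": 0, "rz": 0},
    {"jaw": 1, "tx": 0.2, "ty": -2.7, "tz": 0, "rx": 0, "ry": 0, "rz": 0},
  ],
)

```text
t: 5.92
tcp_pos: [0.5282, -0.1234, 0.2179]
tcp_rot: [-179.9, 0.1, -2.3]
contact_force: [-0.1, -0.3, 0.2]
width: 0.0243
```

Emit:
send_rows(
  moves=[
    {"jaw": 1, "tx": 0.2, "ty": -2.7, "tz": 0, "rx": 0, "ry": 0, "rz": 0},
    {"jaw": 1, "tx": 0.2, "ty": -2.7, "tz": 0, "rx": 0, "ry": 0, "rz": 0},
    {"jaw": 1, "tx": 0.2, "ty": -2.7, "tz": 0, "rx": 0, "ry": 0, "rz": 0},
    {"jaw": 1, "tx": 0.2, "ty": -2.7, "tz": 0, "rx": 0, "ry": 0, "rz": 0},
    {"jaw": 1, "tx": 0.2, "ty": -2.7, "tz": 0, "rx": 0, "ry": 0, "rz": 0},
    {"jaw": 1, "tx": 0.2, "ty": -2.7, "tz": 0, "rx": 0, "ry": 0, "rz": 0},
    {"jaw": 1, "tx": 0.2, "ty": -2.7, "tz": 0, "rx": 0, "ry": 0, "rz": 0},
    {"jaw": 1, "tx": 0, "ty": -0.8, "tz": 0, "rx": 0, "ry": 0, "rz": 0},
  ],
)

```text
t: 6.58
tcp_pos: [0.55, 0.0768, 0.2177]
tcp_rot: [-179.8, 0.1, -2.0]
contact_force: [0.2, 0.7, -0.7]
width: 0.0247
```

Emit:
send_rows(
  moves=[
    {"jaw": 1, "tx": 0, "ty": 0, "tz": 0, "rx": 0, "ry": 0, "rz": 0},
    {"jaw": 1, "tx": 0, "ty": 0, "tz": 0, "rx": 0, "ry": 0, "rz": 0},
    {"jaw": 1, "tx": 0, "ty": 0, "tz": 0, "rx": 0, "ry": 0, "rz": 0},
    {"jaw": 1, "tx": 0, "ty": 0, "tz": 0, "rx": 0, "ry": 0, "rz": 0},
  ],
)

```text
t: 6.92
tcp_pos: [0.5508, 0.0678, 0.2184]
tcp_rot: [179.9, 0.0, -2.5]
contact_force: [0.8, -0.7, -0.2]
width: 0.0238
```

```bash
python3 - <<'E'
from go import *
plan(552.2,69.5,180,-2.4)
p,d=optics.read_camera("scene"); cv2.imwrite("pics/s3.png",cv2.resize(p[150:300,250:380],None,fx=4,fy=4,interpolation=2))
E
```

```text
rot [ 0.06  0.01 -0.13] shift cm [ 0.14 -0.17  3.84] | now [550.8  67.8 218.4] [ 1.7994e+02  1.0000e-02 -2.5300e+00] w 23.8 F [ 0.8 -0.7 -0.2]
```

View pics/s3.png

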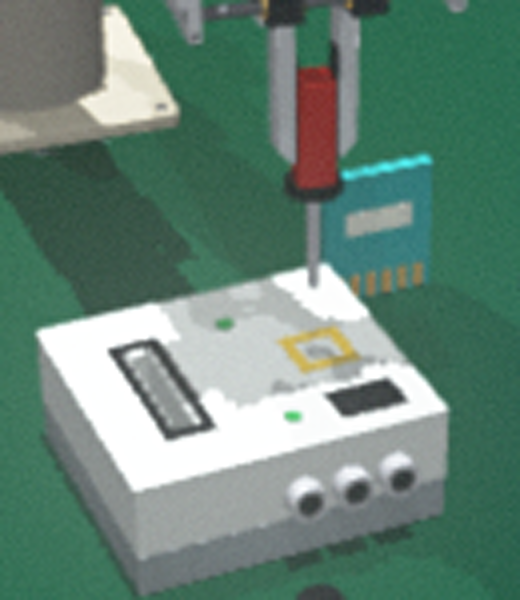

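The stylus is held straight above the tester. Its tip is at about scene px (328.8,221) and the yellow frame's centre at (329.8,237.5). I'll compare the two by casting rays.

```bash
python3 - <<'E'
from m import *; from go import plan
print("tip",(1000*onplane("scene",[328.75,221.5],.125)).round(1),"frame",(1000*onplane("scene",[329.75,237.3],.08)).round(1))
plan(552.2,69.7,180,-2.4)
E
```

```text
tip [[554.6  70.7 125. ]] frame [[557.6  72.3  80. ]]
 rot [ 0.04  0.01 -0.12] shift cm [ 0.13 -0.17  3.85] | now [550.9  68.1 218.5] [ 1.7996e+02  1.0000e-02 -2.5200e+00] w 24.3 F [-0.4  0.2 -1.3]
```

Emit:
send_rows(
  moves=[
    {"jaw": 1, "tx": 0.19, "ty": -0.17, "tz": 1, "rx": 0, "ry": 0, "rz": 0},
    {"jaw": 1, "tx": 0, "ty": 0, "tz": 1, "rx": 0, "ry": 0, "rz": 0},
    {"jaw": 1, "tx": 0, "ty": 0, "tz": 1, "rx": 0, "ry": 0, "rz": 0},
    {"jaw": 1, "tx": 0, "ty": 0, "tz": 0.7, "rx": 0, "ry": 0, "rz": 0},
    {"jaw": 1, "tx": 0, "ty": 0, "tz": 0, "rx": 0, "ry": 0, "rz": 0},
    {"jaw": 1, "tx": 0, "ty": 0, "tz": 0, "rx": 0, "ry": 0, "rz": 0},
    {"jaw": 1, "tx": 0, "ty": 0, "tz": 0, "rx": 0, "ry": 0, "rz": 0},
    {"jaw": 1, "tx": 0, "ty": 0, "tz": 0, "rx": 0, "ry": 0, "rz": 0},
  ],
)

```text
t: 7.63
tcp_pos: [0.5533, 0.0716, 0.1818]
tcp_rot: [-180.0, -0.0, -2.4]
contact_force: [1.6, 0.6, 0.5]
width: 0.024
```

```bash
python3 -c "
from go import *
plan(552.8,69.6,170,-2.4)"
```

```text
rot [-0.01 -0.05  0.04] shift cm [-0.05  0.2   1.18] | now [553.3  71.6 181.8] [-1.7999e+02 -5.0000e-02 -2.3600e+00] w 24.0 F [1.6 0.6 0.5]
```

Emit:
send_rows(
  moves=[
    {"jaw": 1, "tx": -0.05, "ty": 0.18, "tz": 0, "rx": 0, "ry": 0, "rz": 0},
    {"jaw": 1, "tx": 0, "ty": 0, "tz": 0, "rx": 0, "ry": 0, "rz": 0},
    {"jaw": 1, "tx": 0, "ty": 0, "tz": 0, "rx": 0, "ry": 0, "rz": 0},
    {"jaw": 1, "tx": 0, "ty": 0, "tz": 0.5, "rx": 0, "ry": 0, "rz": 0},
    {"jaw": 1, "tx": 0, "ty": 0, "tz": 0.5, "rx": 0, "ry": 0, "rz": 0},
    {"jaw": 1, "tx": 0, "ty": 0, "tz": 0, "rx": 0, "ry": 0, "rz": 0},
    {"jaw": 1, "tx": 0, "ty": 0, "tz": 0, "rx": 0, "ry": 0, "rz": 0},
    {"jaw": 1, "tx": 0, "ty": 0, "tz": 0, "rx": 0, "ry": 0, "rz": 0},
  ],
)

```text
t: 8.3
tcp_pos: [0.5523, 0.0698, 0.1713]
tcp_rot: [180.0, 0.0, -2.4]
contact_force: [0.3, -0.4, -0.6]
width: 0.0247
```

Emit:
send_rows(
  moves=[
    {"jaw": 1, "tx": 0, "ty": 0, "tz": 0.5, "rx": 0, "ry": 0, "rz": 0},
    {"jaw": 1, "tx": 0, "ty": 0, "tz": 0.3, "rx": 0, "ry": 0, "rz": 0},
    {"jaw": 1, "tx": 0, "ty": 0, "tz": 0, "rx": 0, "ry": 0, "rz": 0},
    {"jaw": 1, "tx": 0, "ty": 0, "tz": 0, "rx": 0, "ry": 0, "rz": 0},
    {"jaw": 1, "tx": 0, "ty": 0, "tz": 0, "rx": 0, "ry": 0, "rz": 0},
  ],
)

```text
t: 8.72
tcp_pos: [0.5524, 0.0697, 0.1635]
tcp_rot: [180.0, 0.0, -2.4]
contact_force: [-0.1, -0.5, -0.9]
width: 0.0243
```

Tip is in the recess (z≈70 mm) with no contact force. Now I'll press.

Emit:
send_rows(
  moves=[
    {"jaw": 1, "tx": 0, "ty": 0, "tz": 0.3, "rx": 0, "ry": 0, "rz": 0},
    {"jaw": 1, "tx": 0, "ty": 0, "tz": 0.25, "rx": 0, "ry": 0, "rz": 0},
    {"jaw": 1, "tx": 0, "ty": 0, "tz": 0.2, "rx": 0, "ry": 0, "rz": 0},
    {"jaw": 1, "tx": 0, "ty": 0, "tz": 0, "rx": 0, "ry": 0, "rz": 0},
    {"jaw": 1, "tx": 0, "ty": 0, "tz": 0, "rx": 0, "ry": 0, "rz": 0},
    {"jaw": 1, "tx": 0, "ty": 0, "tz": 0, "rx": 0, "ry": 0, "rz": 0},
  ],
)

```text
t: 9.22
tcp_pos: [0.5529, 0.0698, 0.1564]
tcp_rot: [-180.0, -0.1, -2.4]
contact_force: [0.4, 0.2, 3.5]
width: 0.0242
```

Emit:
send_rows(
  moves=[
    {"jaw": 1, "tx": 0, "ty": 0, "tz": 0.15, "rx": 0, "ry": 0, "rz": 0},
    {"jaw": 1, "tx": 0, "ty": 0, "tz": 0, "rx": 0, "ry": 0, "rz": 0},
    {"jaw": 1, "tx": 0, "ty": 0, "tz": 0, "rx": 0, "ry": 0, "rz": 0},
  ],
)

```text
t: 9.47
tcp_pos: [0.553, 0.0698, 0.1553]
tcp_rot: [-180.0, -0.1, -2.4]
contact_force: [-0.6, -0.8, 7.8]
width: 0.024
```

Emit:
send_rows(
  moves=[
    {"jaw": 1, "tx": 0, "ty": 0, "tz": 0, "rx": 0, "ry": 0, "rz": 0},
  ],
)

```text
t: 9.55
tcp_pos: [0.553, 0.0698, 0.1553]
tcp_rot: [-180.0, -0.1, -2.4]
contact_force: [-0.9, -0.5, 8.1]
width: 0.0241
```

At the stop (8 N, more than the 5 N for fully down). Retracting.

Emit:
send_rows(
  moves=[
    {"jaw": 1, "tx": 0, "ty": 0, "tz": 0, "rx": 0, "ry": 0, "rz": 0},
    {"jaw": 1, "tx": 0, "ty": 0, "tz": -0.7, "rx": 0, "ry": 0, "rz": 0},
    {"jaw": 1, "tx": 0, "ty": 0, "tz": -1, "rx": 0, "ry": 0, "rz": 0},
    {"jaw": 1, "tx": 0, "ty": 0, "tz": -1.3, "rx": 0, "ry": 0, "rz": 0},
    {"jaw": 1, "tx": 0, "ty": 0, "tz": -1.3, "rx": 0, "ry": 0, "rz": 0},
    {"jaw": 1, "tx": 0, "ty": 0, "tz": -1.3, "rx": 0, "ry": 0, "rz": 0},
    {"jaw": 1, "tx": 0, "ty": 0, "tz": -1.1, "rx": 0, "ry": 0, "rz": 0},
    {"jaw": 1, "tx": 0, "ty": 0, "tz": 0, "rx": 0, "ry": 0, "rz": 0},
  ],
)

```text
t: 10.22
tcp_pos: [0.5532, 0.0698, 0.2236]
tcp_rot: [-180.0, -0.2, -2.4]
contact_force: [0.8, -0.4, -0.9]
width: 0.0241
```

```bash
python3 -c "
from go import *
plan(504.5,-329.5,223,-2.4)"
```

```text
rot [-0.04 -0.17  0.04] shift cm [-3.2  40.1   0.06] | now [553.2  69.8 223.6] [-1.7996e+02 -1.7000e-01 -2.3600e+00] w 24.1 F [ 0.8 -0.4 -0.9]
```

Emit:
send_rows(
  moves=[
    {"jaw": 1, "tx": -0.2, "ty": 1.5, "tz": 0, "rx": 0, "ry": 0, "rz": 0},
    {"jaw": 1, "tx": -0.2, "ty": 2.7, "tz": 0, "rx": 0, "ry": 0, "rz": 0},
    {"jaw": 1, "tx": -0.2, "ty": 2.7, "tz": 0, "rx": 0, "ry": 0, "rz": 0},
    {"jaw": 1, "tx": -0.2, "ty": 2.7, "tz": 0, "rx": 0, "ry": 0, "rz": 0},
    {"jaw": 1, "tx": -0.2, "ty": 2.7, "tz": 0, "rx": 0, "ry": 0, "rz": 0},
    {"jaw": 1, "tx": -0.2, "ty": 2.7, "tz": 0, "rx": 0, "ry": 0, "rz": 0},
    {"jaw": 1, "tx": -0.2, "ty": 2.7, "tz": 0, "rx": 0, "ry": 0, "rz": 0},
    {"jaw": 1, "tx": -0.2, "ty": 2.7, "tz": 0, "rx": 0, "ry": 0, "rz": 0},
  ],
)

```text
t: 10.88
tcp_pos: [0.5268, -0.1344, 0.2208]
tcp_rot: [-180.0, 0.1, -2.4]
contact_force: [0.6, -0.1, -0.7]
width: 0.0243
```

Emit:
send_rows(
  moves=[
    {"jaw": 1, "tx": -0.2, "ty": 2.7, "tz": 0, "rx": 0, "ry": 0, "rz": 0},
    {"jaw": 1, "tx": -0.2, "ty": 2.7, "tz": 0, "rx": 0, "ry": 0, "rz": 0},
    {"jaw": 1, "tx": -0.2, "ty": 2.7, "tz": 0, "rx": 0, "ry": 0, "rz": 0},
    {"jaw": 1, "tx": -0.2, "ty": 2.7, "tz": 0, "rx": 0, "ry": 0, "rz": 0},
    {"jaw": 1, "tx": -0.2, "ty": 2.7, "tz": 0, "rx": 0, "ry": 0, "rz": 0},
    {"jaw": 1, "tx": -0.2, "ty": 2.7, "tz": 0, "rx": 0, "ry": 0, "rz": 0},
    {"jaw": 1, "tx": -0.2, "ty": 2.7, "tz": 0, "rx": 0, "ry": 0, "rz": 0},
    {"jaw": 1, "tx": -0.2, "ty": 0.8, "tz": 0, "rx": 0, "ry": 0, "rz": 0},
  ],
)

```text
t: 11.55
tcp_pos: [0.5016, -0.3345, 0.2207]
tcp_rot: [179.9, 0.1, -2.7]
contact_force: [0.1, -1.6, -0.4]
width: 0.0239
```

Emit:
send_rows(
  moves=[
    {"jaw": 1, "tx": 0, "ty": 0, "tz": 0, "rx": 0, "ry": 0, "rz": 0},
    {"jaw": 1, "tx": 0, "ty": 0, "tz": 0, "rx": 0, "ry": 0, "rz": 0},
    {"jaw": 1, "tx": 0, "ty": 0, "tz": 0, "rx": 0, "ry": 0, "rz": 0},
    {"jaw": 1, "tx": 0, "ty": 0, "tz": 0, "rx": 0, "ry": 0, "rz": 0},
    {"jaw": 1, "tx": 0, "ty": 0, "tz": 0, "rx": 0, "ry": 0, "rz": 0},
    {"jaw": 1, "tx": 0, "ty": 0, "tz": 0, "rx": 0, "ry": 0, "rz": 0},
    {"jaw": 1, "tx": 0, "ty": 0, "tz": 0, "rx": 0, "ry": 0, "rz": 0},
    {"jaw": 1, "tx": 0, "ty": 0, "tz": 0, "rx": 0, "ry": 0, "rz": 0},
  ],
)

```text
t: 12.22
tcp_pos: [0.504, -0.3292, 0.2216]
tcp_rot: [-180.0, -0.0, -2.3]
contact_force: [-0.8, -0.1, -0.9]
width: 0.0244
```

```bash
python3 -c "
from go import *
plan(504.5,-329.5,223,-2.4)"
```

```text
rot [-0.   -0.01  0.07] shift cm [ 0.05  0.03 -0.14] | now [ 504.  -329.2  221.6] [-1.80e+02 -1.00e-02 -2.33e+00] w 24.4 F [-0.8 -0.1 -0.9]
```

Emit:
send_rows(
  moves=[
    {"jaw": 1, "tx": 0.05, "ty": 0.03, "tz": 1, "rx": 0, "ry": 0, "rz": 0},
    {"jaw": 1, "tx": 0, "ty": 0, "tz": 1, "rx": 0, "ry": 0, "rz": 0},
    {"jaw": 1, "tx": 0, "ty": 0, "tz": 0, "rx": 0, "ry": 0, "rz": 0},
    {"jaw": 1, "tx": 0, "ty": 0, "tz": 0, "rx": 0, "ry": 0, "rz": 0},
    {"jaw": 1, "tx": 0, "ty": 0, "tz": 0, "rx": 0, "ry": 0, "rz": 0},
    {"jaw": 1, "tx": 0, "ty": 0, "tz": 0, "rx": 0, "ry": 0, "rz": 0},
  ],
)

```text
t: 12.72
tcp_pos: [0.5045, -0.3301, 0.2016]
tcp_rot: [180.0, -0.0, -2.4]
contact_force: [1.0, -0.4, 0.4]
width: 0.0241
```

Emit:
send_rows(
  moves=[
    {"jaw": 1, "tx": 0, "ty": 0, "tz": 1, "rx": 0, "ry": 0, "rz": 0},
    {"jaw": 1, "tx": 0, "ty": 0, "tz": 1, "rx": 0, "ry": 0, "rz": 0},
    {"jaw": 1, "tx": 0, "ty": 0, "tz": 1, "rx": 0, "ry": 0, "rz": 0},
    {"jaw": 1, "tx": 0, "ty": 0, "tz": 1, "rx": 0, "ry": 0, "rz": 0},
    {"jaw": 1, "tx": 0, "ty": 0, "tz": 1, "rx": 0, "ry": 0, "rz": 0},
    {"jaw": 1, "tx": 0, "ty": 0, "tz": 1, "rx": 0, "ry": 0, "rz": 0},
    {"jaw": 1, "tx": 0, "ty": 0, "tz": 0, "rx": 0, "ry": 0, "rz": 0},
    {"jaw": 1, "tx": 0, "ty": 0, "tz": 0, "rx": 0, "ry": 0, "rz": 0},
  ],
)

```text
t: 13.38
tcp_pos: [0.5039, -0.3296, 0.1406]
tcp_rot: [-180.0, 0.1, -2.4]
contact_force: [-0.2, -0.6, -0.6]
width: 0.024
```

Emit:
send_rows(
  moves=[
    {"jaw": 1, "tx": 0, "ty": 0, "tz": 0.8, "rx": 0, "ry": 0, "rz": 0},
    {"jaw": 1, "tx": 0, "ty": 0, "tz": 0.6, "rx": 0, "ry": 0, "rz": 0},
    {"jaw": 1, "tx": 0, "ty": 0, "tz": 0.3, "rx": 0, "ry": 0, "rz": 0},
    {"jaw": 1, "tx": 0, "ty": 0, "tz": 0, "rx": 0, "ry": 0, "rz": 0},
    {"jaw": 1, "tx": 0, "ty": 0, "tz": 0, "rx": 0, "ry": 0, "rz": 0},
    {"jaw": 1, "tx": 0, "ty": 0, "tz": 0, "rx": 0, "ry": 0, "rz": 0},
  ],
)

```text
t: 13.88
tcp_pos: [0.5045, -0.3299, 0.1246]
tcp_rot: [180.0, -0.0, -2.4]
contact_force: [-1.0, -0.3, -0.8]
width: 0.0239
```

Collar is about 1 mm above the plate. I'll ease it down, then open.

Emit:
send_rows(
  moves=[
    {"jaw": 1, "tx": 0, "ty": 0, "tz": 0.1, "rx": 0, "ry": 0, "rz": 0},
    {"jaw": 1, "tx": 0, "ty": 0, "tz": 0.05, "rx": 0, "ry": 0, "rz": 0},
    {"jaw": 1, "tx": 0, "ty": 0, "tz": 0, "rx": 0, "ry": 0, "rz": 0},
    {"jaw": 1, "tx": 0, "ty": 0, "tz": 0, "rx": 0, "ry": 0, "rz": 0},
  ],
)

```text
t: 14.22
tcp_pos: [0.5046, -0.33, 0.1235]
tcp_rot: [180.0, -0.0, -2.4]
contact_force: [-1.0, 0.3, 2.4]
width: 0.0241
```

Emit:
send_rows(
  moves=[
    {"jaw": -1, "tx": 0, "ty": 0, "tz": 0, "rx": 0, "ry": 0, "rz": 0},
    {"jaw": -1, "tx": 0, "ty": 0, "tz": 0, "rx": 0, "ry": 0, "rz": 0},
    {"jaw": -1, "tx": 0, "ty": 0, "tz": 0, "rx": 0, "ry": 0, "rz": 0},
    {"jaw": -1, "tx": 0, "ty": 0, "tz": 0, "rx": 0, "ry": 0, "rz": 0},
    {"jaw": -1, "tx": 0, "ty": 0, "tz": 0, "rx": 0, "ry": 0, "rz": 0},
    {"jaw": -1, "tx": 0, "ty": 0, "tz": 0, "rx": 0, "ry": 0, "rz": 0},
    {"jaw": -1, "tx": 0, "ty": 0, "tz": 0, "rx": 0, "ry": 0, "rz": 0},
    {"jaw": -1, "tx": 0, "ty": 0, "tz": 0, "rx": 0, "ry": 0, "rz": 0},
  ],
)

```text
t: 14.88
tcp_pos: [0.5044, -0.3299, 0.1229]
tcp_rot: [-180.0, 0.0, -2.4]
contact_force: [-0.1, -0.4, 0.5]
width: 0.0737
```

Emit:
send_rows(
  moves=[
    {"jaw": -1, "tx": 0, "ty": 0, "tz": 0, "rx": 0, "ry": 0, "rz": 0},
    {"jaw": -1, "tx": 0, "ty": 0, "tz": -2, "rx": 0, "ry": 0, "rz": 0},
    {"jaw": -1, "tx": 0, "ty": 0, "tz": -2.5, "rx": 0, "ry": 0, "rz": 0},
    {"jaw": -1, "tx": 0, "ty": 0, "tz": -2.5, "rx": 0, "ry": 0, "rz": 0},
    {"jaw": -1, "tx": 0, "ty": 0, "tz": -2.5, "rx": 0, "ry": 0, "rz": 0},
    {"jaw": -1, "tx": 0, "ty": 0, "tz": -2.5, "rx": 0, "ry": 0, "rz": 0},
    {"jaw": -1, "tx": 0, "ty": 0, "tz": 0, "rx": 0, "ry": 0, "rz": 0},
  ],
)

```text
t: 15.47
tcp_pos: [0.507, -0.3317, 0.2482]
tcp_rot: [179.7, -0.5, -2.4]
contact_force: [0.2, -0.8, 0.2]
width: 0.094
```

```bash
python3 - <<'E'
from go import *; from m import rect
plan(465.2,298,250,-7)
p,d=optics.read_camera("scene"); cv2.imwrite("pics/s4.png",p)
P=cloud("scene",d); b,g,r=[p[...,i].astype(int) for i in range(3)]
o=(r>g+60)&(r>b+60)&(P[...,1]<-.2)&(P[...,0]<.6)&(P[...,0]>.4)&(P[...,2]>.1)
q=P[o]; print("handle z",q[:,2].min(),q[:,2].max()); rect("scene",o&(P[...,2]>.165),.176,"handle")
E
```

```text
rot [ 0.24 -0.49  4.63] shift cm [-11.82 -62.    -0.18] | now [ 507.  -331.7  248.2] [179.74  -0.48  -2.37] w 94.0 F [ 0.2 -0.8  0.2]
handle z 0.10632610726846692 0.4637399235142214
scene handle c 518.8 -328.1 size 20.3 39.4 ang 85.5 n 93 px [158. 224.]
```

View pics/s4.png

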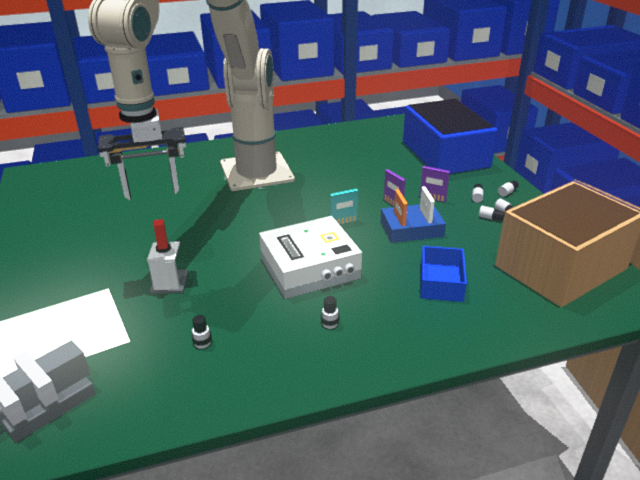

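The stylus hangs in its fork with its handle at px (158,224), the same as at the start. Now the orange card in the rack, at px (401,208).

Emit:
send_rows(
  moves=[
    {"jaw": -1, "tx": 0, "ty": 0, "tz": 0, "rx": 0, "ry": 0, "rz": 4.6},
    {"jaw": -1, "tx": -0.65, "ty": -2.5, "tz": 0, "rx": 0, "ry": 0, "rz": 0},
    {"jaw": -1, "tx": -0.65, "ty": -3.5, "tz": 0, "rx": 0, "ry": 0, "rz": 0},
    {"jaw": -1, "tx": -0.65, "ty": -3.5, "tz": 0, "rx": 0, "ry": 0, "rz": 0},
    {"jaw": -1, "tx": -0.65, "ty": -3.5, "tz": 0, "rx": 0, "ry": 0, "rz": 0},
    {"jaw": -1, "tx": -0.65, "ty": -3.5, "tz": 0, "rx": 0, "ry": 0, "rz": 0},
    {"jaw": -1, "tx": -0.65, "ty": -3.5, "tz": 0, "rx": 0, "ry": 0, "rz": 0},
    {"jaw": -1, "tx": -0.65, "ty": -3.5, "tz": 0, "rx": 0, "ry": 0, "rz": 0},
  ],
)

```text
t: 16.18
tcp_pos: [0.4864, -0.0893, 0.2419]
tcp_rot: [-180.0, 0.1, -7.0]
contact_force: [0.1, 0.3, -0.7]
width: 0.0936
```

Emit:
send_rows(
  moves=[
    {"jaw": -1, "tx": -0.65, "ty": -3.5, "tz": 0, "rx": 0, "ry": 0, "rz": 0},
    {"jaw": -1, "tx": -0.65, "ty": -3.5, "tz": 0, "rx": 0, "ry": 0, "rz": 0},
    {"jaw": -1, "tx": -0.65, "ty": -3.5, "tz": 0, "rx": 0, "ry": 0, "rz": 0},
    {"jaw": -1, "tx": -0.65, "ty": -3.5, "tz": 0, "rx": 0, "ry": 0, "rz": 0},
    {"jaw": -1, "tx": -0.65, "ty": -3.5, "tz": 0, "rx": 0, "ry": 0, "rz": 0},
    {"jaw": -1, "tx": -0.65, "ty": -3.5, "tz": 0, "rx": 0, "ry": 0, "rz": 0},
    {"jaw": -1, "tx": -0.65, "ty": -3.5, "tz": 0, "rx": 0, "ry": 0, "rz": 0},
    {"jaw": -0.2, "tx": -0.65, "ty": -3.5, "tz": 0, "rx": 0, "ry": 0, "rz": 0},
  ],
)

```text
t: 16.85
tcp_pos: [0.4688, 0.1945, 0.2418]
tcp_rot: [179.9, 0.1, -7.0]
contact_force: [0.3, 0.2, 0.2]
width: 0.0901
```

Emit:
send_rows(
  moves=[
    {"jaw": -0.2, "tx": -0.65, "ty": -3.5, "tz": 0, "rx": 0, "ry": 0, "rz": 0},
    {"jaw": -0.2, "tx": -0.65, "ty": -3, "tz": 0, "rx": 0, "ry": 0, "rz": 0},
    {"jaw": -0.2, "tx": 0, "ty": 0, "tz": 0, "rx": 0, "ry": 0, "rz": 0},
    {"jaw": -0.2, "tx": 0, "ty": 0, "tz": 0, "rx": 0, "ry": 0, "rz": 0},
    {"jaw": -0.2, "tx": 0, "ty": 0, "tz": 0, "rx": 0, "ry": 0, "rz": 0},
    {"jaw": -0.2, "tx": 0, "ty": 0, "tz": 0, "rx": 0, "ry": 0, "rz": 0},
    {"jaw": -0.2, "tx": 0, "ty": 0, "tz": 0, "rx": 0, "ry": 0, "rz": 0},
    {"jaw": -0.2, "tx": 0, "ty": 0, "tz": 0, "rx": 0, "ry": 0, "rz": 0},
  ],
)

```text
t: 17.52
tcp_pos: [0.4653, 0.2579, 0.243]
tcp_rot: [180.0, -0.0, -7.1]
contact_force: [-0.7, -0.8, -0.4]
width: 0.0561
```

```bash
python3 -c "
from go import *
plan(465.2,298,135,-7)"
```

```text
rot [ 0.02 -0.   -0.09] shift cm [-0.5  -3.98 10.8 ] | now [465.3 257.9 243. ] [179.98  -0.    -7.09] w 56.1 F [-0.7 -0.8 -0.4]
```

Emit:
send_rows(
  moves=[
    {"jaw": -0.2, "tx": -0.25, "ty": -2, "tz": 1.5, "rx": 0, "ry": 0, "rz": 0},
    {"jaw": -0.2, "tx": -0.25, "ty": -2, "tz": 2.5, "rx": 0, "ry": 0, "rz": 0},
    {"jaw": -0.2, "tx": 0, "ty": 0, "tz": 2.5, "rx": 0, "ry": 0, "rz": 0},
    {"jaw": -0.2, "tx": 0, "ty": 0, "tz": 2.5, "rx": 0, "ry": 0, "rz": 0},
    {"jaw": -0.2, "tx": 0, "ty": 0, "tz": 1.5, "rx": 0, "ry": 0, "rz": 0},
    {"jaw": -0.2, "tx": 0, "ty": 0, "tz": 0, "rx": 0, "ry": 0, "rz": 0},
    {"jaw": -0.2, "tx": 0, "ty": 0, "tz": 0, "rx": 0, "ry": 0, "rz": 0},
    {"jaw": -0.2, "tx": 0, "ty": 0, "tz": 0, "rx": 0, "ry": 0, "rz": 0},
  ],
)

```text
t: 18.18
tcp_pos: [0.4659, 0.2996, 0.1391]
tcp_rot: [-179.9, -0.1, -7.0]
contact_force: [-0.1, -0.2, 0.3]
width: 0.0565
```

Emit:
send_rows(
  moves=[
    {"jaw": -0.2, "tx": 0, "ty": 0, "tz": 0, "rx": 0, "ry": 0, "rz": 0},
    {"jaw": -0.2, "tx": 0, "ty": 0, "tz": 0, "rx": 0, "ry": 0, "rz": 0},
    {"jaw": -0.2, "tx": 0, "ty": 0, "tz": 0, "rx": 0, "ry": 0, "rz": 0},
  ],
)

```text
t: 18.43
tcp_pos: [0.4654, 0.2998, 0.139]
tcp_rot: [-179.9, -0.1, -7.0]
contact_force: [0.6, 0.2, 0.9]
width: 0.0564
```

```bash
python3 - <<'E'
from go import *
plan(465.2,298,74,-7)
p,d=optics.read_camera("scene"); cv2.imwrite("pics/s5.png",cv2.resize(p[120:260,340:480],None,fx=4,fy=4,interpolation=2))
E
```

```text
rot [-0.08 -0.08  0.03] shift cm [-0.    0.19  6.5 ] | now [465.4 299.8 139. ] [-1.7992e+02 -8.0000e-02 -6.9700e+00] w 56.4 F [0.6 0.2 0.9]
```

View pics/s5.png

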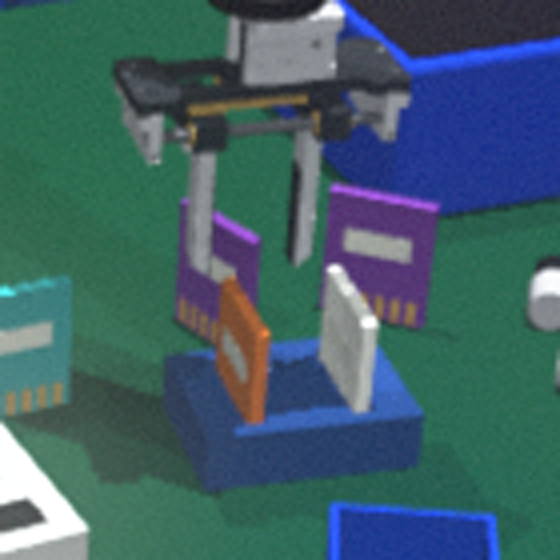

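The fingers bracket the orange card: finger tips at crop (202,275) and (300,262), card top at (245,295). Descend and close.

Emit:
send_rows(
  moves=[
    {"jaw": -0.2, "tx": 0, "ty": 0.19, "tz": 1.5, "rx": 0, "ry": 0, "rz": 0},
    {"jaw": -0.2, "tx": 0, "ty": 0, "tz": 1.5, "rx": 0, "ry": 0, "rz": 0},
    {"jaw": -0.2, "tx": 0, "ty": 0, "tz": 1.5, "rx": 0, "ry": 0, "rz": 0},
    {"jaw": -0.2, "tx": 0, "ty": 0, "tz": 1.5, "rx": 0, "ry": 0, "rz": 0},
    {"jaw": -0.2, "tx": 0, "ty": 0, "tz": 0.5, "rx": 0, "ry": 0, "rz": 0},
    {"jaw": -0.2, "tx": 0, "ty": 0, "tz": 0, "rx": 0, "ry": 0, "rz": 0},
    {"jaw": -0.2, "tx": 0, "ty": 0, "tz": 0, "rx": 0, "ry": 0, "rz": 0},
    {"jaw": -0.2, "tx": 0, "ty": 0, "tz": 0, "rx": 0, "ry": 0, "rz": 0},
  ],
)

```text
t: 19.15
tcp_pos: [0.4653, 0.2981, 0.0739]
tcp_rot: [-179.9, -0.1, -7.0]
contact_force: [-0.6, 0.2, 0.2]
width: 0.0563
```

Emit:
send_rows(
  moves=[
    {"jaw": 1, "tx": 0, "ty": 0, "tz": 0, "rx": 0, "ry": 0, "rz": 0},
    {"jaw": 1, "tx": 0, "ty": 0, "tz": 0, "rx": 0, "ry": 0, "rz": 0},
    {"jaw": 1, "tx": 0, "ty": 0, "tz": 0, "rx": 0, "ry": 0, "rz": 0},
    {"jaw": 1, "tx": 0, "ty": 0, "tz": 0, "rx": 0, "ry": 0, "rz": 0},
    {"jaw": 1, "tx": 0, "ty": 0, "tz": 0, "rx": 0, "ry": 0, "rz": 0},
    {"jaw": 1, "tx": 0, "ty": 0, "tz": 0, "rx": 0, "ry": 0, "rz": 0},
    {"jaw": 1, "tx": 0, "ty": 0, "tz": 0, "rx": 0, "ry": 0, "rz": 0},
    {"jaw": 1, "tx": 0, "ty": 0, "tz": 0, "rx": 0, "ry": 0, "rz": 0},
  ],
)

```text
t: 19.82
tcp_pos: [0.4647, 0.2981, 0.073]
tcp_rot: [-180.0, -0.0, -7.0]
contact_force: [0.1, 1.0, -1.1]
width: 0.0096
```

Emit:
send_rows(
  moves=[
    {"jaw": 1, "tx": 0, "ty": 0, "tz": 0, "rx": 0, "ry": 0, "rz": 0},
    {"jaw": 1, "tx": 0, "ty": 0, "tz": 0, "rx": 0, "ry": 0, "rz": 0},
  ],
)

```text
t: 19.98
tcp_pos: [0.4647, 0.298, 0.073]
tcp_rot: [-180.0, -0.0, -7.0]
contact_force: [0.1, 0.7, -0.5]
width: 0.0103
```

Emit:
send_rows(
  moves=[
    {"jaw": 1, "tx": 0, "ty": 0, "tz": -0.7, "rx": 0, "ry": 0, "rz": 0},
    {"jaw": 1, "tx": 0, "ty": 0, "tz": -1.5, "rx": 0, "ry": 0, "rz": 0},
    {"jaw": 1, "tx": 0, "ty": 0, "tz": -1.5, "rx": 0, "ry": 0, "rz": 0},
    {"jaw": 1, "tx": 0, "ty": 0, "tz": -1.5, "rx": 0, "ry": 0, "rz": 0},
    {"jaw": 1, "tx": 0, "ty": 0, "tz": -1.5, "rx": 0, "ry": 0, "rz": 0},
    {"jaw": 1, "tx": 0, "ty": 0, "tz": -1.5, "rx": 0, "ry": 0, "rz": 0},
    {"jaw": 1, "tx": 0, "ty": 0, "tz": -1.5, "rx": 0, "ry": 0, "rz": 0},
    {"jaw": 1, "tx": 0, "ty": 0, "tz": -1, "rx": 0, "ry": 0, "rz": 0},
  ],
)

```text
t: 20.65
tcp_pos: [0.465, 0.2974, 0.1817]
tcp_rot: [-180.0, -0.1, -7.0]
contact_force: [0.5, -0.3, -0.8]
width: 0.0094
```

Emit:
send_rows(
  moves=[
    {"jaw": 1, "tx": 0, "ty": 0, "tz": 0, "rx": 0, "ry": 0, "rz": -6.3},
    {"jaw": 1, "tx": 0, "ty": 0, "tz": 0, "rx": 0, "ry": 0, "rz": -6.4},
    {"jaw": 1, "tx": 0, "ty": 0, "tz": 0, "rx": 0, "ry": 0, "rz": 0},
    {"jaw": 1, "tx": 0, "ty": 0, "tz": 0, "rx": 0, "ry": 0, "rz": 0},
    {"jaw": 1, "tx": 0, "ty": 0, "tz": 0, "rx": 0, "ry": 0, "rz": 0},
    {"jaw": 1, "tx": 0, "ty": 0, "tz": 0, "rx": 0, "ry": 0, "rz": 0},
  ],
)

```text
t: 21.15
tcp_pos: [0.4645, 0.2974, 0.1798]
tcp_rot: [180.0, 0.0, 5.6]
contact_force: [0.5, -0.1, -0.9]
width: 0.0097
```

```bash
python3 -c "
from go import *
plan(562.6,-35.2,180,5.7)"
```

```text
rot [ 0.03  0.03 -0.08] shift cm [ 6.460e+00  3.407e+01 -2.000e-02] | now [464.5 297.4 179.8] [1.7997e+02 3.0000e-02 5.6200e+00] w 9.7 F [ 0.5 -0.1 -0.9]
```

Emit:
send_rows(
  moves=[
    {"jaw": 1, "tx": 0.46, "ty": 1.3, "tz": 0, "rx": 0, "ry": 0, "rz": 0},
    {"jaw": 1, "tx": 0.46, "ty": 2.5, "tz": 0, "rx": 0, "ry": 0, "rz": 0},
    {"jaw": 1, "tx": 0.46, "ty": 2.5, "tz": 0, "rx": 0, "ry": 0, "rz": 0},
    {"jaw": 1, "tx": 0.46, "ty": 2.5, "tz": 0, "rx": 0, "ry": 0, "rz": 0},
    {"jaw": 1, "tx": 0.46, "ty": 2.5, "tz": 0, "rx": 0, "ry": 0, "rz": 0},
    {"jaw": 1, "tx": 0.46, "ty": 2.5, "tz": 0, "rx": 0, "ry": 0, "rz": 0},
    {"jaw": 1, "tx": 0.46, "ty": 2.5, "tz": 0, "rx": 0, "ry": 0, "rz": 0},
    {"jaw": 1, "tx": 0.46, "ty": 2.5, "tz": 0, "rx": 0, "ry": 0, "rz": 0},
  ],
)

```text
t: 21.82
tcp_pos: [0.5203, 0.1117, 0.1799]
tcp_rot: [180.0, 0.0, 5.6]
contact_force: [-0.2, -1.0, -0.8]
width: 0.0099
```

Emit:
send_rows(
  moves=[
    {"jaw": 1, "tx": 0.46, "ty": 2.5, "tz": 0, "rx": 0, "ry": 0, "rz": 0},
    {"jaw": 1, "tx": 0.46, "ty": 2.5, "tz": 0, "rx": 0, "ry": 0, "rz": 0},
    {"jaw": 1, "tx": 0.46, "ty": 2.5, "tz": 0, "rx": 0, "ry": 0, "rz": 0},
    {"jaw": 1, "tx": 0.46, "ty": 2.5, "tz": 0, "rx": 0, "ry": 0, "rz": 0},
    {"jaw": 1, "tx": 0.46, "ty": 2.5, "tz": 0, "rx": 0, "ry": 0, "rz": 0},
    {"jaw": 1, "tx": 0.46, "ty": 2, "tz": 0, "rx": 0, "ry": 0, "rz": 0},
    {"jaw": 1, "tx": 0, "ty": 0.8, "tz": 0, "rx": 0, "ry": 0, "rz": 0},
    {"jaw": 1, "tx": 0, "ty": 0, "tz": 0, "rx": 0, "ry": 0, "rz": 0},
  ],
)

```text
t: 22.48
tcp_pos: [0.5625, -0.0387, 0.1798]
tcp_rot: [179.9, 0.0, 5.4]
contact_force: [-0.4, -0.7, -1.6]
width: 0.01
```

Emit:
send_rows(
  moves=[
    {"jaw": 1, "tx": 0, "ty": 0, "tz": 0, "rx": 0, "ry": 0, "rz": 0},
    {"jaw": 1, "tx": 0, "ty": 0, "tz": 0, "rx": 0, "ry": 0, "rz": 0},
    {"jaw": 1, "tx": 0, "ty": 0, "tz": 0, "rx": 0, "ry": 0, "rz": 0},
    {"jaw": 1, "tx": 0, "ty": 0, "tz": 0, "rx": 0, "ry": 0, "rz": 0},
    {"jaw": 1, "tx": 0, "ty": 0, "tz": 0, "rx": 0, "ry": 0, "rz": 0},
    {"jaw": 1, "tx": 0, "ty": 0, "tz": 0, "rx": 0, "ry": 0, "rz": 0},
    {"jaw": 1, "tx": 0, "ty": 0, "tz": 0, "rx": 0, "ry": 0, "rz": 0},
  ],
)

```text
t: 23.07
tcp_pos: [0.5628, -0.0348, 0.18]
tcp_rot: [-180.0, -0.0, 5.8]
contact_force: [0.1, 0.1, -1.9]
width: 0.0098
```

```bash
python3 - <<'E'
from go import *
plan(562.6,-35.2,150,5.7)
p,d=optics.read_camera("scene"); cv2.imwrite("pics/raw6.png",p); cv2.imwrite("pics/s6.png",cv2.resize(p[150:300,240:390],None,fx=4,fy=4,interpolation=2))
E
```

```text
rot [-0.   -0.    0.07] shift cm [-0.02  0.04  3.  ] | now [562.8 -34.8 180. ] [-180.     -0.      5.77] w 9.8 F [ 0.1  0.1 -1.9]
```

View pics/s6.png

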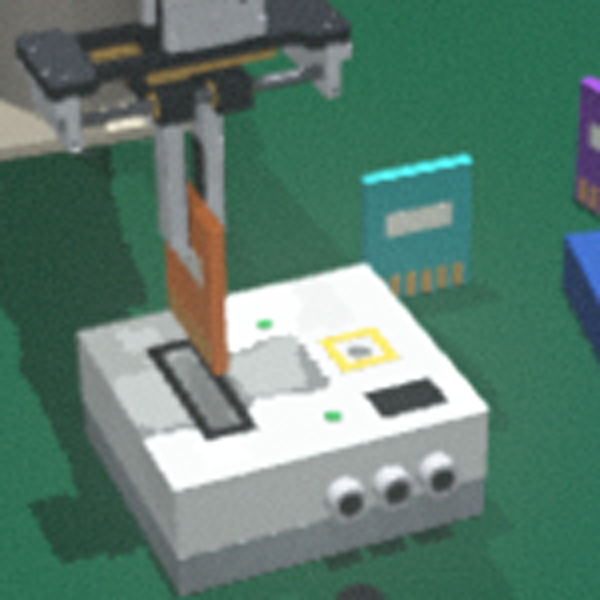

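```bash
python3 - <<'E'
from h import *
f=lambda a,z:(1000*onplane("scene",np.array(a)/4+[240,150],z)).round(1)[:,:2]
c=f([[212,367],[226,374],[172,305]],.115); print("card bottom corners",c.tolist())
print("edge len",np.linalg.norm(c[0]-c[2]),"w",np.linalg.norm(c[1]-c[0]),"yaw",np.degrees(np.arctan2(*(c[0]-c[2])[::-1])))
print("card centre est",(c[1]+c[2])/2)
s=f([[147,347],[184,337],[255,428],[208,438]],.08); print("frame",s.tolist(),s.mean(0))
# automatic: orange hull in raw picture and dark frame
p=cv2.imread("pics/raw6.png"); b,g,r=[p[...,i].astype(int) for i in range(3)]
dk=np.zeros(r.shape,np.uint8); dk[230:262,272:308]=1
m=((r<110)&(abs(r-g)<25)&(dk>0)).astype(np.uint8); k=max(cv2.findContours(m,0,1)[0],key=cv2.contourArea)[:,0]
w=onplane("scene",k,.08)[:,:2]*1000; print("frame auto",cv2.minAreaRect(np.float32(w)))
E
```

```text
card bottom corners [[598.0, -32.3], [607.6, -26.4], [525.0, -37.8]]
edge len 73.20689858203255 w 11.268096556206839 yaw 4.308664916524875
card centre est [566.3 -32.1]
frame [[513.8, -52.6], [510.1, -27.8], [618.1, -12.6], [619.2, -41.8]] [565.3 -33.7]
frame auto ((564.05712890625, -31.92656707763672), (106.2029800415039, 33.627952575683594), 5.824493885040283)
```

In the same camera, card centre and slot centre agree to about 2 mm. Lower to just over the mouth, then insert in steps while watching the force.

Emit:
send_rows(
  moves=[
    {"jaw": 1, "tx": -0.03, "ty": 0.04, "tz": 1, "rx": 0, "ry": 0, "rz": 0},
    {"jaw": 1, "tx": 0, "ty": 0, "tz": 1, "rx": 0, "ry": 0, "rz": 0},
    {"jaw": 1, "tx": 0, "ty": 0, "tz": 1, "rx": 0, "ry": 0, "rz": 0},
    {"jaw": 1, "tx": 0, "ty": 0, "tz": 0, "rx": 0, "ry": 0, "rz": 0},
    {"jaw": 1, "tx": 0, "ty": 0, "tz": 0, "rx": 0, "ry": 0, "rz": 0},
    {"jaw": 1, "tx": 0, "ty": 0, "tz": 0, "rx": 0, "ry": 0, "rz": 0},
    {"jaw": 1, "tx": 0, "ty": 0, "tz": 0, "rx": 0, "ry": 0, "rz": 0},
  ],
)

```text
t: 23.7
tcp_pos: [0.5629, -0.0357, 0.1502]
tcp_rot: [180.0, -0.0, 5.7]
contact_force: [0.5, 0.7, -1.3]
width: 0.0098
```

Emit:
send_rows(
  moves=[
    {"jaw": 1, "tx": 0, "ty": 0, "tz": 0.4, "rx": 0, "ry": 0, "rz": 0},
    {"jaw": 1, "tx": 0, "ty": 0, "tz": 0.4, "rx": 0, "ry": 0, "rz": 0},
    {"jaw": 1, "tx": 0, "ty": 0, "tz": 0, "rx": 0, "ry": 0, "rz": 0},
    {"jaw": 1, "tx": 0, "ty": 0, "tz": 0, "rx": 0, "ry": 0, "rz": 0},
  ],
)

```text
t: 24.03
tcp_pos: [0.5623, -0.0357, 0.1417]
tcp_rot: [-180.0, 0.0, 5.7]
contact_force: [-0.8, 0.4, -0.4]
width: 0.0101
```

Emit:
send_rows(
  moves=[
    {"jaw": 1, "tx": 0, "ty": 0, "tz": 0.5, "rx": 0, "ry": 0, "rz": 0},
    {"jaw": 1, "tx": 0, "ty": 0, "tz": 0.5, "rx": 0, "ry": 0, "rz": 0},
    {"jaw": 1, "tx": 0, "ty": 0, "tz": 0, "rx": 0, "ry": 0, "rz": 0},
    {"jaw": 1, "tx": 0, "ty": 0, "tz": 0, "rx": 0, "ry": 0, "rz": 0},
  ],
)

```text
t: 24.37
tcp_pos: [0.5622, -0.0356, 0.1315]
tcp_rot: [-180.0, 0.1, 5.7]
contact_force: [-0.2, -0.5, -1.1]
width: 0.0097
```

Emit:
send_rows(
  moves=[
    {"jaw": 1, "tx": 0, "ty": 0, "tz": 0.5, "rx": 0, "ry": 0, "rz": 0},
    {"jaw": 1, "tx": 0, "ty": 0, "tz": 0.5, "rx": 0, "ry": 0, "rz": 0},
    {"jaw": 1, "tx": 0, "ty": 0, "tz": 0.5, "rx": 0, "ry": 0, "rz": 0},
    {"jaw": 1, "tx": 0, "ty": 0, "tz": 0, "rx": 0, "ry": 0, "rz": 0},
    {"jaw": 1, "tx": 0, "ty": 0, "tz": 0, "rx": 0, "ry": 0, "rz": 0},
  ],
)

```text
t: 24.78
tcp_pos: [0.5622, -0.0356, 0.1165]
tcp_rot: [-180.0, 0.1, 5.7]
contact_force: [-0.3, -0.3, -1.9]
width: 0.0097
```

Sliding freely, with about 28 mm of the 50 mm done. Down to home at TCP z ≈ 95 mm.

Emit:
send_rows(
  moves=[
    {"jaw": 1, "tx": 0, "ty": 0, "tz": 0.5, "rx": 0, "ry": 0, "rz": 0},
    {"jaw": 1, "tx": 0, "ty": 0, "tz": 0.5, "rx": 0, "ry": 0, "rz": 0},
    {"jaw": 1, "tx": 0, "ty": 0, "tz": 0.5, "rx": 0, "ry": 0, "rz": 0},
    {"jaw": 1, "tx": 0, "ty": 0, "tz": 0.4, "rx": 0, "ry": 0, "rz": 0},
    {"jaw": 1, "tx": 0, "ty": 0, "tz": 0, "rx": 0, "ry": 0, "rz": 0},
    {"jaw": 1, "tx": 0, "ty": 0, "tz": 0, "rx": 0, "ry": 0, "rz": 0},
  ],
)

```text
t: 25.28
tcp_pos: [0.5623, -0.0356, 0.0976]
tcp_rot: [-180.0, 0.0, 5.7]
contact_force: [0.2, 0.6, -1.3]
width: 0.0096
```

Emit:
send_rows(
  moves=[
    {"jaw": 1, "tx": 0, "ty": 0, "tz": 0.2, "rx": 0, "ry": 0, "rz": 0},
    {"jaw": 1, "tx": 0, "ty": 0, "tz": 0.1, "rx": 0, "ry": 0, "rz": 0},
    {"jaw": 1, "tx": 0, "ty": 0, "tz": 0, "rx": 0, "ry": 0, "rz": 0},
    {"jaw": 1, "tx": 0, "ty": 0, "tz": 0, "rx": 0, "ry": 0, "rz": 0},
  ],
)

```text
t: 25.62
tcp_pos: [0.5626, -0.0356, 0.0951]
tcp_rot: [180.0, -0.0, 5.7]
contact_force: [0.4, -0.4, -1.0]
width: 0.0101
```

Emit:
send_rows(
  moves=[
    {"jaw": 1, "tx": 0, "ty": 0, "tz": 0.15, "rx": 0, "ry": 0, "rz": 0},
    {"jaw": 1, "tx": 0, "ty": 0, "tz": 0, "rx": 0, "ry": 0, "rz": 0},
    {"jaw": 1, "tx": 0, "ty": 0, "tz": 0, "rx": 0, "ry": 0, "rz": 0},
    {"jaw": 1, "tx": 0, "ty": 0, "tz": 0, "rx": 0, "ry": 0, "rz": 0},
  ],
)

```text
t: 25.95
tcp_pos: [0.5627, -0.0356, 0.0949]
tcp_rot: [180.0, -0.0, 5.7]
contact_force: [-4.0, 0.3, 9.9]
width: 0.0096
```

Emit:
send_rows(
  moves=[
    {"jaw": -0.3, "tx": 0, "ty": 0, "tz": 0, "rx": 0, "ry": 0, "rz": 0},
    {"jaw": -0.3, "tx": 0, "ty": 0, "tz": 0, "rx": 0, "ry": 0, "rz": 0},
    {"jaw": -0.3, "tx": 0, "ty": 0, "tz": 0, "rx": 0, "ry": 0, "rz": 0},
    {"jaw": -0.3, "tx": 0, "ty": 0, "tz": 0, "rx": 0, "ry": 0, "rz": 0},
    {"jaw": -0.3, "tx": 0, "ty": 0, "tz": 0, "rx": 0, "ry": 0, "rz": 0},
    {"jaw": -0.3, "tx": 0, "ty": 0, "tz": 0, "rx": 0, "ry": 0, "rz": 0},
    {"jaw": -0.3, "tx": 0, "ty": 0, "tz": 0, "rx": 0, "ry": 0, "rz": 0},
    {"jaw": -0.3, "tx": 0, "ty": 0, "tz": 0, "rx": 0, "ry": 0, "rz": 0},
  ],
)

```text
t: 26.62
tcp_pos: [0.5625, -0.0356, 0.0934]
tcp_rot: [-180.0, 0.0, 5.7]
contact_force: [0.3, 0.1, 0.5]
width: 0.0592
```

Emit:
send_rows(
  moves=[
    {"jaw": -0.3, "tx": 0, "ty": 0, "tz": -1, "rx": 0, "ry": 0, "rz": 0},
    {"jaw": -0.3, "tx": 0, "ty": 0, "tz": -2, "rx": 0, "ry": 0, "rz": 0},
    {"jaw": -0.3, "tx": 0, "ty": 0, "tz": -2.5, "rx": 0, "ry": 0, "rz": 0},
    {"jaw": -0.3, "tx": 0, "ty": 0, "tz": -2.5, "rx": 0, "ry": 0, "rz": 0},
    {"jaw": -0.3, "tx": 0, "ty": 0, "tz": -2.5, "rx": 0, "ry": 0, "rz": 0},
    {"jaw": -0.3, "tx": 0, "ty": 0, "tz": -2.5, "rx": 0, "ry": 0, "rz": 0},
    {"jaw": -0.3, "tx": 0, "ty": 0, "tz": -1, "rx": 0, "ry": 0, "rz": 0},
    {"jaw": -0.3, "tx": 0, "ty": 0, "tz": 0, "rx": 0, "ry": 0, "rz": 0},
  ],
)

```text
t: 27.28
tcp_pos: [0.5643, -0.0357, 0.2365]
tcp_rot: [180.0, -0.3, 5.7]
contact_force: [0.0, 1.3, -0.7]
width: 0.0611
```

```bash
python3 - <<'E'
from go import *
p,d=optics.read_camera("scene"); cv2.imwrite("pics/s7.png",p)
P=cloud("scene",d); b,g,r=[p[...,i].astype(int) for i in range(3)]
o=(r>g+40)&(g>b+15)&(P[...,0]>.48)&(P[...,0]<.65)&(P[...,1]>-.1)&(P[...,1]<.03)&(P[...,2]>.07)&(P[...,2]<.2)
q=P[o]; print("card px",o.sum(),"z",np.percentile(q[:,2],[1,50,99]).round(3),"centre",(q[:,:2].mean(0)*1000).round(1))
print(robot.state()["tcp_pos"])
E
```

```text
card px 231 z [0.077 0.118 0.132] centre [578.1 -34.8]
[ 0.56308862 -0.0356498   0.23442995]
```

View pics/s7.png

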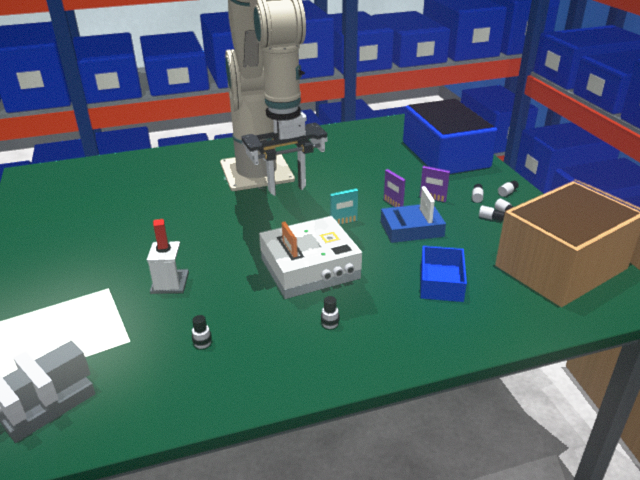

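The card stands upright in the slot at px (290,240) with its top at about 130 mm, which means fully home. The stylus is in its fork at (160,240), and the white card, plugs and bin are where they were.

```bash
python3 -c "
from station import robot
s=robot.state(); print(s['t'],abs(s['qvel']).max(),s['contact_force']); print(robot.close_job())"
```

```text
27.3333 2.461025574280252 [-0.47130157  0.20313261 -1.04755527]
the job is handed in; nothing more can be done
None
```

The tester is set up and the job was handed in at about 27 s of the 72 s allowed. `close_job` gives no verdict, so the results below are my own checks.

- **Button:** I lifted the stylus out of the fork and pressed the button down to its stop. The tip was at about z = 62 mm with 8 N on the tool, against about 5 N for fully down.
- **Stylus:** It hangs in the fork again and is released. In the scene camera its handle is within about 1 px of where it was at the start.
- **Card:** The orange card slid into the slot without resistance until it met the floor, at 9.9 N with the tool at z ≈ 95 mm. After release it stands upright with its top at about 130 mm, which is 50 mm deep.
- **Other items:** In the last picture the white card, both plugs and the bin look unmoved. I did not measure them. The gripper was clear of everything.

**Disagreements:**
- The scene camera reads about 3 mm off from the measured arm pose, so I aligned each fit within one view.
- The first `send_rows` calls were refused because every row needs all seven fields; nothing moved then.
- I did not look at the button after the press, so I have no picture showing that it sprang back.

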